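# Read a batch of sample jars on the bench reader

### The job

Tilt the reader's display panel up to about 45 degrees and stand all the sample jars upright on its reading deck; then pull the red knob straight out to its stop to switch the reader on, leave it on for about five seconds, and push the knob fully in again with the jars still on the deck. After that stand every jar upright in the blue tray, leaving the display tilted at 45 degrees, the knob in, and the other things on the bench where they are.

Things in the scene. Friction and masses are not known exactly. Their poses are not given: they have to be found in the camera images.
- deck (a point): Bench sample reader: a fixed white and grey machine 130 mm deep (x), 460 mm wide, whose front faces the robot. This point is the centre of the black floor of its reading deck, the left part of the machine (seen from the robot), 50 mm above the bench. x points from the machine's front to its back, y to its left, z up. The inside of the deck measures 118 mm along x by 248 mm along y, with a grey rim 6 mm thick and 30 mm high all round. Room for three jars side by side along y.
- knob (a joint): Red push-pull power knob of the reader, m: 0 = fully pushed in (off), 0.018 = pulled fully out to its stop (on). Slides with about 5 N of friction and stays where it is left.
- knob_cap (a point): Centre of the knob's red cap, a disc 38 mm in diameter and 20 mm thick on a 16 mm stem. The knob stands on a sloping grey panel at the front of the reader, just right of the deck; z is the knob's axis and points straight out of the panel (up and 30 degrees towards the robot), so pulling moves it along +z. Pushed in, the cap's underside stands 22 mm off the panel. y runs along the machine's y.
- display (a joint): Tilt of the reader's display panel, rad: 0 = lying flat, 0.785 = tilted up to 45 degrees, 1.55 = upright. Stiff hinge (about 0.45 N m of friction, panel 0.3 kg) that stays where it is left.
- display_hinge (a point): Middle of the display's hinge line, at the front edge of the machine's right part, 76 mm above the bench; the hinge runs along the machine's y. x, y, z as for deck; does not move with the panel. The panel is 105 mm long (front to back), 120 mm wide, 12 mm thick, with a black screen on top; its back edge swings up and towards the robot.
- display_tab (a point): Grip point on the orange tab at the middle of the panel's back edge, 140 mm from the hinge line: the tab is 22 mm wide (along y), 10 mm thick, reaches 47 mm beyond the panel's edge with a round end (12 mm past this point), and overhangs the back of the machine, so it is free above, below and on both sides. Its axes move with the panel: x points away from the hinge, z out of the screen.
- tray_floor (a point): Fixed blue tray for the finished jars; this point is the centre of its inner floor, 5 mm above the bench. Inside 250 mm along its x by 120 mm along its y, walls 5 mm thick, top 35 mm above the bench. Room for three jars in a row along x.
- jar1: Amber sample jar with a white screw cap (may be absent), 56 mm in diameter, 80 mm tall, cap 53 mm across in the top 20 mm, about 0.22 kg, bottom-heavy. Origin at the centre of its underside, z up; stands on the bench at the start.
- jar2: Amber sample jar with a yellow screw cap (may be absent), 56 mm in diameter, 80 mm tall, cap 53 mm across in the top 20 mm, about 0.22 kg, bottom-heavy. Origin at the centre of its underside, z up; stands on the bench at the start.
- jar3: Amber sample jar with a green screw cap (may be absent), 56 mm in diameter, 80 mm tall, cap 53 mm across in the top 20 mm, about 0.22 kg, bottom-heavy. Origin at the centre of its underside, z up; stands on the bench at the start.
- jar4: Amber sample jar with a blue screw cap (may be absent), 56 mm in diameter, 80 mm tall, cap 53 mm across in the top 20 mm, about 0.22 kg, bottom-heavy. Origin at the centre of its underside, z up; stands on the bench at the start.
- beaker: Bystander: empty glass beaker, 60 mm across, 85 mm tall, standing among the jars. Origin at the centre of its underside.
- dish: Bystander: white porcelain bowl 110 mm across, 45 mm high, behind the reader.
- wash_bottle: Bystander: white bottle with yellow cap and bent spout, 60 mm across, 190 mm tall, back right.
- cylinder: Bystander: glass measuring cylinder on a 70 mm blue foot, 182 mm tall, back left.
- scoop: Bystander: steel spoon 140 mm long lying on the bench between the reader and the tray.
- pad_box: Bystander: cardboard box 80 x 110 x 40 mm, behind the reader to the right.
There are look-alikes about, which are no part of the job. What is shaped like the jar4 but pink or turquoise is not meant.

How it is judged:
By the outcome, as a careful person would: the job done as asked, in the order asked, and still so for the second after the job is handed in, with the robot touching nothing.
Of jar1, jar2, jar3, jar4 only 2 to 3 are there at a start; the rules pass over those that are not, and their reading is None.
At some moment in a run one of jar1, jar2, jar3, jar4 may be knocked a few centimetres aside while the robot is not near it.
It also fails if it takes over 210 s, if anything falls off the work surface, if the arm or the gripper's body presses on something with over 40 N, if the wrist force passes 120 N, or if a joint passes its speed limit or range.

### The arm

A 7-joint arm with a two-finger parallel gripper is mounted at the origin on the work surface. World frame = base frame: x ahead of the robot, y to its left, z up, the work surface at z = 0. Lengths are in m, angles in rad, forces in N, time in s.
With the tool pointing down it reaches from about 0.425 to 0.875 m from the base axis. Payload 4.7 kg.
Tool frame: the origin (TCP) lies between the finger pads; the fingertips stand ctrl.tip_reach ahead of it and the grasp point (between the pads) lies 5 mm behind it (ctrl.tip_reach is the distance from the TCP to the fingertips, in m); z points along the fingers, y is the direction in which the jaws open and shut (so a half turn about z gives the same grasp; the last joint's range is limited). The gripper opens to 87 mm and grips with 3 to 60 N. Pads are 19 mm wide; open, the fingers measure 117 mm over their backs; the gripper's body (75 mm by 190 mm) begins 51 mm behind the grasp point.
Start: joints at [1.142, 0.321, -0.07, 1.45, 0.023, 1.371, -0.057], TCP at [0.278, -0.587, 0.237] pointing down, gripper open.
Joint ranges: [-2.86, 2.86], [-0.3, 2.09], [-1.38, 1.24], [0.06, 2.45], [-1.56, 4.7], [0.09, 2.05], [-2.69, 2.69]. Speed limits (rad/s): [2.57, 2.57, 3.14, 3.14, 3.14, 3.14, 3.14].

### API

Orientations are given as a rotation vector (axis times angle).
In Python, from bench import ctrl gives the robot as it stands.
- The arm moves only by the shell command python3 -m handwheel 'ROWS' [FORCE]. ROWS is JSON, a list of rows, each a list of 7 numbers: the shift along the tool's x, y, z in mm, then the turn, a rotation vector about the tool's x, y, z in rad, then the gripper's target within -1 to 1 (shut at 1, half-way at 0, fully open at -1). In form: [[dx, dy, dz, ax, ay, az, grip], ...]. A call has 1 to 12 rows; each row is the pose to reach, as a shift and turn from the pose commanded when the call began, along the tool's axes at that moment; what a row does not reach only later rows make up. A row lasts 1/8 s, in which the tool goes at most 62.5 mm and 10.7 degrees, less where a joint would pass 70% of its speed; a pose out of reach is approached as far as the arm can. A call with a gripper value outside its range is refused whole. The fingers move at their own pace and stop on an object; FORCE is the grip in N (left out, the last holds). Time passes only in rows, so rows that repeat a pose let the fingers close. It gives the time, the measured TCP pose, the force and the opening at its end, in the units of the state.
- ctrl.get_state(): the state, without advancing time (a new reading comes with each control period).
- ctrl.get_image(name): name is "scene" or "top" or "wrist"; returns the picture (480x640x3 uint8, red, green, blue); there is no depth.
- ctrl.camera_model(name): a dict with "mtx" (3x3 intrinsics, pixels), "xyz" and "orientation" of the camera in the world. Camera axes: x right, y up, looking along -z (the intrinsics and any distortion apply to the point x, -y, -z); pixel columns grow to the right and rows downward; lengths in m; the calibration is good to about 2 mm. A picture is of the moment at which its call begins: read the wrist's pose just before it. camera_model takes no time and is no camera call; for the wrist camera it gives the pose at the moment of the call.
- ctrl.close_job(): hands the job in, once; it reports no verdict.
The state is a dict: "time": time; "joint_positions": joint angles; "qd": joint speeds; "joint_torque": joint torques, N m; "position": TCP position; "tool_rot": TCP orientation; "ft_force": force on the tool from outside, world axes, zero at the start; "torque": the same for the moment, N m; "grip_width": opening from 0.0 (shut) to 1.0 (fully open).
Only numpy, scipy, OpenCV 4.12 (cv2) and the standard library are available. Lean on these libraries where they do the work, as an engineer would, in place of code of your own. Each camera call takes 0.05 s, during which the arm holds its last target.

## Working session

There is one attempt and no reset: what is moved stays moved. The work goes in short steps, Python scripts to look and compute and a shell command to move; the robot and the scene stay as the last step left them, time stands still between calls to the robot, and variables do not carry over. Pictures are saved under pics/ and viewed, and the job is handed in when it is done.

```bash
ls; mkdir -p pics
python3 - <<'E'
from bench import ctrl
import cv2
s=ctrl.get_state();print(s, ctrl.tip_reach)
for n in ["scene","top","wrist"]:
    print(n,ctrl.camera_model(n))
    cv2.imwrite(f"pics/{n}0.png",ctrl.get_image(n)[:,:,::-1])
E
```

```text
pics
{'time': 0.0, 'joint_positions': array([ 1.14208133,  0.32180042, -0.07010531,  1.45167765,  0.02260805,
        1.37078721, -0.05692641]), 'qd': array([ 1.04695910e-03, -1.00375293e-04,  2.10909716e-03, -4.90493194e-04,
       -7.42989044e-05, -1.00115333e-04,  6.97240684e-04]), 'joint_torque': array([-1.46998882e-04, -4.91298902e+01, -4.04102588e-01, -3.12526917e+01,
       -6.39215251e-02,  4.37383074e-02,  1.73961776e-04]), 'position': array([ 0.27825489, -0.58684849,  0.23547498]), 'tool_rot': array([-3.06312504e+00, -6.89543419e-01,  8.01936481e-04]), 'ft_force': array([ 0.06936662, -0.40318617,  0.09158146]), 'torque': array([-0.00827048, -0.02042368,  0.00645843]), 'grip_width': 0.9953967065867897} 0.014
scene {'mtx': array([[522.33053714,   0.        , 327.48040278],
       [  0.        , 522.33053714, 249.4469316 ],
       [  0.        ,   0.        ,   1.        ]]), 'xyz': array([1.39987783, 0.48565541, 0.81222273]), 'orientation': array([0.5395822 , 0.96731615, 1.89240124])}
top {'mtx': array([[464.06295483,   0.        , 322.81339881],
       [  0.        , 464.06295483, 233.17994541],
       [  0.        ,   0.        ,   1.        ]]), 'xyz': array([ 0.43372271, -0.02794876,  1.22646472]), 'orientation': array([ 0.06817112, -0.07222052, -1.54615308])}
wrist {'mtx': array([[374.37597874,   0.        , 322.18227165],
       [  0.        , 374.37597874, 242.12657031],
       [  0.        ,   0.        ,   1.        ]]), 'xyz': array([ 0.35161005, -0.55195339,  0.38284951]), 'orientation': array([-0.26743413,  0.17043591, -1.11975428])}
```

View pics/scene0.png

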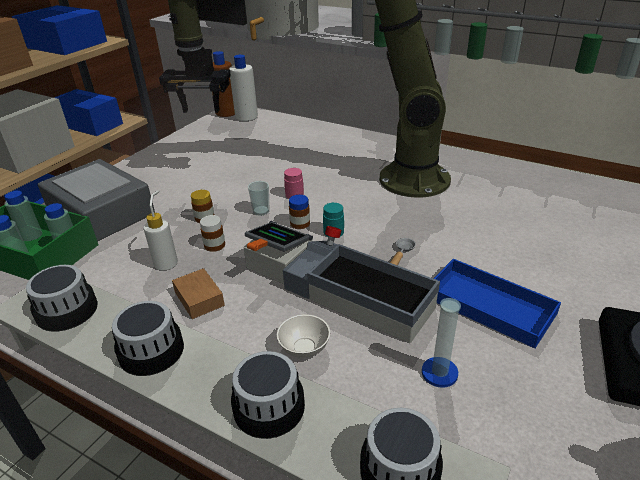

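View pics/top0.png

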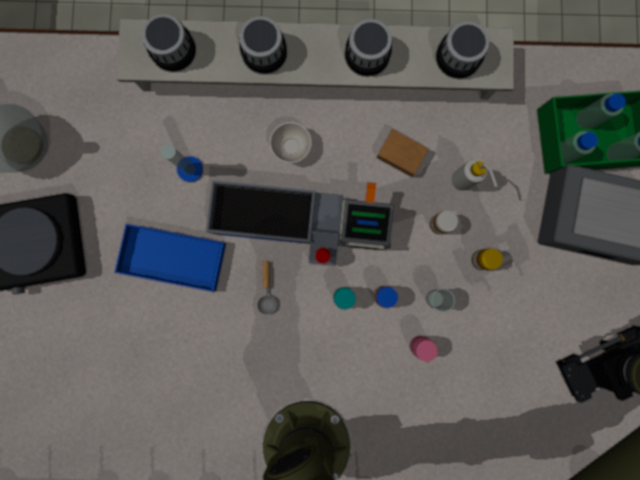

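View pics/wrist0.png

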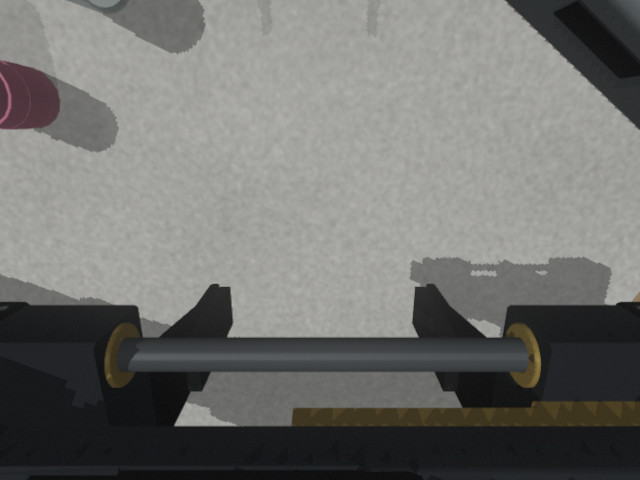

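Top view: the jars are white at (446,222), yellow (490,259) and blue (387,297). Turquoise (344,298) and pink (425,348) are look-alikes. The deck is at (262,212), the knob (323,255), the tab (371,190) and the tray (171,257). I'll enlarge this to measure and confirm.

```bash
cat > h.py <<'E'
import numpy as np, cv2
from scipy.spatial.transform import Rotation as R
from bench import ctrl
def cam(n): 
    m=ctrl.camera_model(n); return m["mtx"],np.array(m["xyz"]),R.from_rotvec(m["orientation"]).as_matrix()
def ray(n,u,v,c=None):
    K,p,Rm=c or cam(n); d=np.linalg.inv(K)@[u,v,1]; d=Rm@np.array([d[0],-d[1],-d[2]]); return p,d/np.linalg.norm(d)
def atz(n,u,v,z,c=None):
    p,d=ray(n,u,v,c); return p+d*(z-p[2])/d[2]
def proj(n,P,c=None):
    K,p,Rm=c or cam(n); q=(np.atleast_2d(P)-p)@Rm; q=q*[1,-1,-1]; q=q@K.T; return q[:,:2]/q[:,2:]
def tri(obs):
    A=np.zeros((3,3));b=np.zeros(3)
    for n,u,v in obs:
        p,d=ray(n,u,v);M=np.eye(3)-np.outer(d,d);A+=M;b+=M@p
    return np.linalg.solve(A,b)
E
python3 - <<'E'
import cv2
t=cv2.imread("pics/top0.png")
cv2.imwrite("pics/t_a.png",cv2.resize(t[170:270,200:400],None,fx=4,fy=4,interpolation=cv2.INTER_CUBIC))
cv2.imwrite("pics/t_b.png",cv2.resize(t[200:370,320:520],None,fx=4,fy=3.5*8/7,interpolation=cv2.INTER_CUBIC)[:600])
s=cv2.imread("pics/scene0.png")
cv2.imwrite("pics/s_a.png",cv2.resize(s[160:350,180:450],None,fx=2.9,fy=2.9,interpolation=cv2.INTER_CUBIC))
E
```

```text
(no output)
```

View pics/t_a.png

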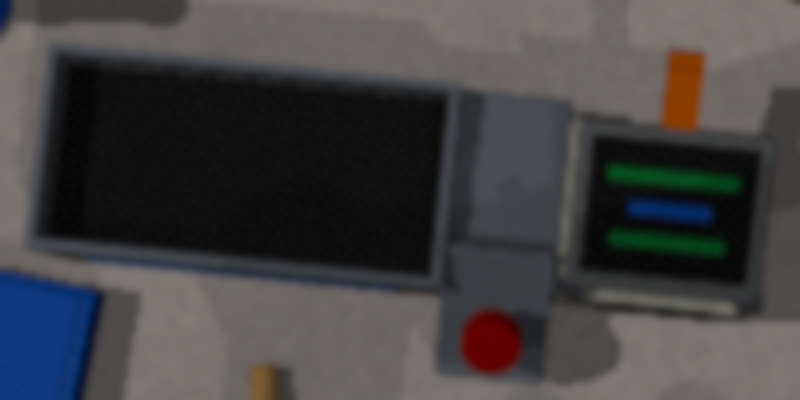

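View pics/t_b.png

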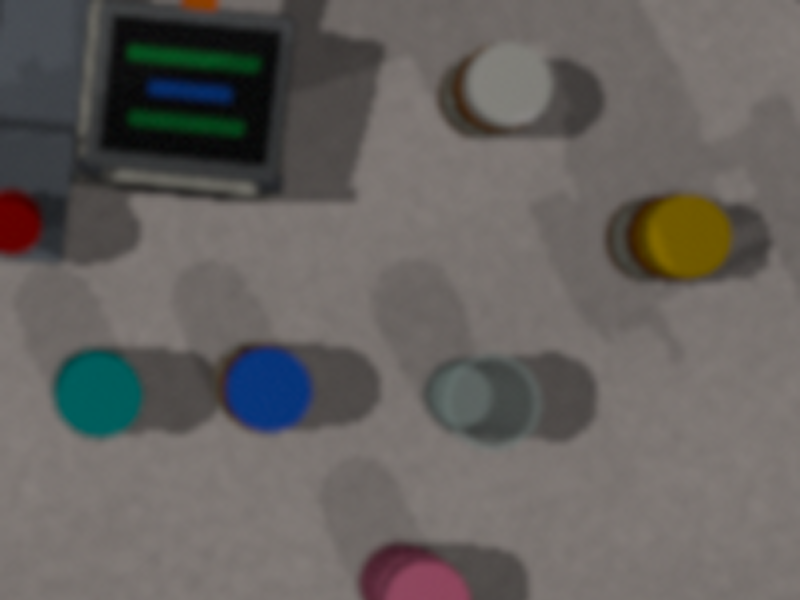

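View pics/s_a.png

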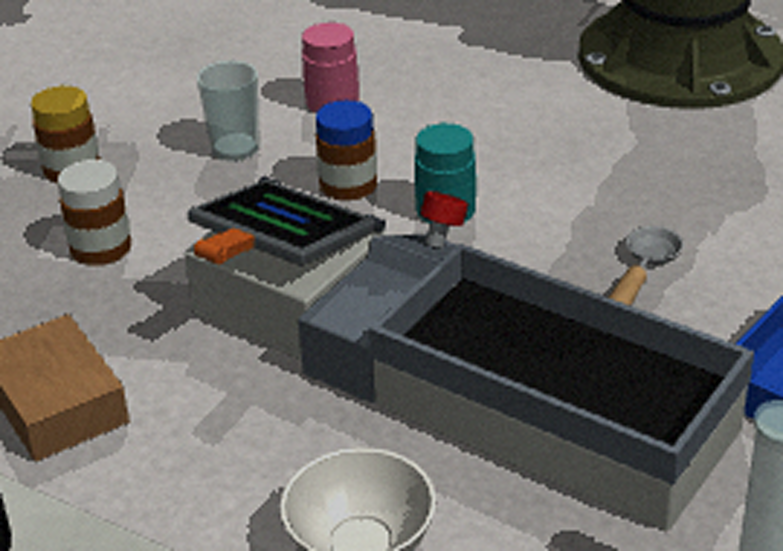

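Enlarged, amber bodies show under the white (510,85), yellow (680,237) and blue (267,390) caps. Turquoise and pink are single-coloured, so not meant. Next I compute the poses.

Run:
```python
from h import *
img=cv2.imread("pics/top0.png"); sc=cv2.imread("pics/scene0.png")
np.set_printoptions(precision=4,suppress=True)
# caps by hsv centroids
def cen(im,roi,lo,hi):
    x0,y0,x1,y1=roi; h=cv2.cvtColor(im[y0:y1,x0:x1],cv2.COLOR_BGR2HSV); m=cv2.inRange(h,lo,hi)
    n,l,st,c=cv2.connectedComponentsWithStats(m); k=1+np.argmax(st[1:,4]); return c[k]+[x0,y0],st[k,4],st[k,:4]+[x0,y0,0,0]
for nm,roi,lo,hi in [("white",(432,205,465,238),(0,0,140),(180,60,255)),("yellow",(470,240,512,278),(20,150,110),(35,255,255)),("blue",(370,280,402,312),(105,120,80),(125,255,255)),("knob",(310,240,335,268),(0,180,90),(5,255,255)),("orange",(360,175,385,205),(5,180,110),(20,255,255))]:
    c,a,b=cen(img,roi,lo,hi); print(nm,c,a,b,atz("top",*c,0.08))
    if nm=="orange": print(atz("top",*c,0.075))
for P in [(50,45),(462,88),(437,290),(27,248)]:
    print(P,atz("top",200+P[0]/4,170+P[1]/4,0.08))
h=cv2.cvtColor(img,cv2.COLOR_BGR2HSV);m=cv2.inRange(h,(105,120,60),(125,255,255));m[:, 240:]=0;m[:215]=0
ct=max(cv2.findContours(m,0,2)[0],key=cv2.contourArea);q=cv2.boxPoints(cv2.minAreaRect(ct));print("tray",q)
for p in q: print(atz("top",*p,0.035))
# dish, cyl, beaker rough
for n,u,v,z in [("dish",291,142,.045),("beaker",439,299,.0425),("wash",474,175,.1),("cyl",190,169,.01),("scoop",268,305,.01),("pink",425,348,.08),("turq",344,298,.08),("box",404,152,.04)]: print(n,atz("top",u,v,z))
```

```text
Traceback (most recent call last):
ValueError: attempt to get argmax of an empty sequence
```

```bash
cat > meas.py <<'E'
from h import *
np.set_printoptions(precision=4,suppress=True)
img=cv2.imread("pics/top0.png")
print(img[222,446],img[259,490],img[297,387],img[255,323],img[190,371],img[230,440])
def cen(im,roi,lo,hi):
    x0,y0,x1,y1=roi; h=cv2.cvtColor(im[y0:y1,x0:x1],cv2.COLOR_BGR2HSV); m=cv2.inRange(h,lo,hi)
    n,l,st,c=cv2.connectedComponentsWithStats(m)
    if n<2: return None
    k=1+np.argmax(st[1:,4]); return c[k]+[x0,y0],st[k,4],st[k,:4]+[x0,y0,0,0]
if __name__=="__main__":
  for nm,roi,lo,hi in [("white",(432,205,465,238),(0,0,135),(180,60,255)),("yellow",(470,240,512,278),(18,150,110),(35,255,255)),("blue",(370,280,402,312),(100,120,80),(125,255,255)),("knob",(310,240,335,268),(0,180,60),(5,255,255)),("orange",(360,175,385,205),(5,180,110),(20,255,255))]:
    r=cen(img,roi,lo,hi)
    if r is None: print(nm,"none");continue
    c,a,b=r; print(nm,c,a,b,atz("top",*c,0.08))
  for P in [(50,45),(462,88),(437,290),(27,248)]:
    print(P,atz("top",200+P[0]/4,170+P[1]/4,0.08))
  h=cv2.cvtColor(img,cv2.COLOR_BGR2HSV);m=cv2.inRange(h,(105,120,60),(125,255,255));m[:, 240:]=0;m[:215]=0
  ct=max(cv2.findContours(m,0,2)[0],key=cv2.contourArea);q=cv2.boxPoints(cv2.minAreaRect(ct));print("tray",q)
  for p in q: print(atz("top",*p,0.035))
  for n,u,v,z in [("dish",291,142,.045),("beaker",439,299,.0425),("wash",474,175,.1),("cyl",190,169,.01),("scoop",268,305,.01),("pink",425,348,.08),("turq",344,298,.08),("box",404,152,.04)]: print(n,atz("top",u,v,z))
E
python3 meas.py
```

```text
[121 127 127] [  0  90 112] [122  53   8] [ 0  1 97] [  0  62 137] [49 59 70]
white none
yellow [491.2873 258.597 ] 268 [482 250  19  18] [ 0.4836 -0.4475  0.08  ]
blue [386.8475 296.8305] 354 [377 287  21  21] [ 0.3839 -0.1903  0.08  ]
knob [322.327  255.1069] 159 [316 248  14  15] [ 0.4824 -0.0298  0.08  ]
orange [370.2014 192.5036] 139 [366 183   9  19] [ 0.6418 -0.1458  0.08  ]
(50, 45) [0.6608 0.2494 0.08  ]
(462, 88) [ 0.6397 -0.009   0.08  ]
(437, 290) [0.5129 0.0033 0.08  ]
(27, 248) [0.533 0.258 0.08 ]
tray [[114.6149 271.985 ]
 [124.1765 222.7059]
 [224.173  242.1083]
 [214.6114 291.3873]]
[0.4288 0.4996 0.035 ]
[0.5559 0.483  0.035 ]
[0.5118 0.2233 0.035 ]
[0.3855 0.2423 0.035 ]
dish [0.7761 0.0585 0.045 ]
beaker [ 0.3799 -0.3277  0.0425]
wash [ 0.688  -0.3993  0.1   ]
cyl [0.7063 0.3277 0.01  ]
scoop [0.3527 0.108  0.01  ]
pink [ 0.2628 -0.2843  0.08  ]
turq [ 0.3786 -0.0853  0.08  ]
box [ 0.7581 -0.2366  0.04  ]
```

Run:
```python
from h import *
np.set_printoptions(precision=4,suppress=True)
sc=cv2.imread("pics/scene0.png")
cv2.imwrite("pics/s_b.png",cv2.resize(sc[215:285,235:335],None,fx=8,fy=8,interpolation=cv2.INTER_CUBIC))
t=cv2.imread("pics/top0.png")
cv2.imwrite("pics/t_c.png",cv2.resize(t[175:275,310:410],None,fx=6,fy=6,interpolation=cv2.INTER_CUBIC))
s=ctrl.get_state(); print(R.from_rotvec(s["tool_rot"]).as_matrix())
h=cv2.cvtColor(sc,cv2.COLOR_BGR2HSV)
for nm,lo,hi,roi in [("orange",(5,180,60),(20,255,255),(240,230,275,260)),("knob",(0,180,40),(5,255,255),(320,220,345,242)),("blue",(100,150,40),(125,255,255),(285,190,315,215)),("yellow",(18,150,60),(35,255,255),(188,185,215,212))]:
    x0,y0,x1,y1=roi;m=cv2.inRange(h[y0:y1,x0:x1],lo,hi);y,x=np.nonzero(m);print(nm,x.mean()+x0,y.mean()+y0,len(x),x.min()+x0,x.max()+x0,y.min()+y0,y.max()+y0)
K=[("orange",257.6,244.5,370.2,192.5)]
for n,a,b,c,d in K: print(n,tri([("scene",a,b),("top",c,d)]))
```

```text
[[ 0.9035  0.4285 -0.0007]
 [ 0.4285 -0.9035  0.0013]
 [-0.0001 -0.0015 -1.    ]]
orange 256.8235294117647 244.24183006535947 153 247 267 239 250
knob 332.88235294117646 231.56302521008402 119 325 340 226 237
blue 298.196 201.96 250 289 308 195 209
yellow 200.32231404958677 196.90495867768595 242 191 210 190 204
orange [ 0.6365 -0.1427  0.1077]
```

View pics/s_b.png

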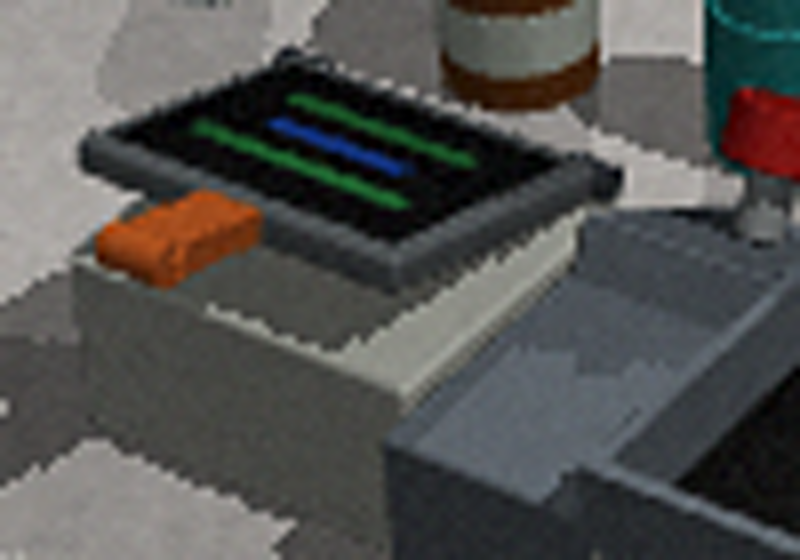

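View pics/t_c.png

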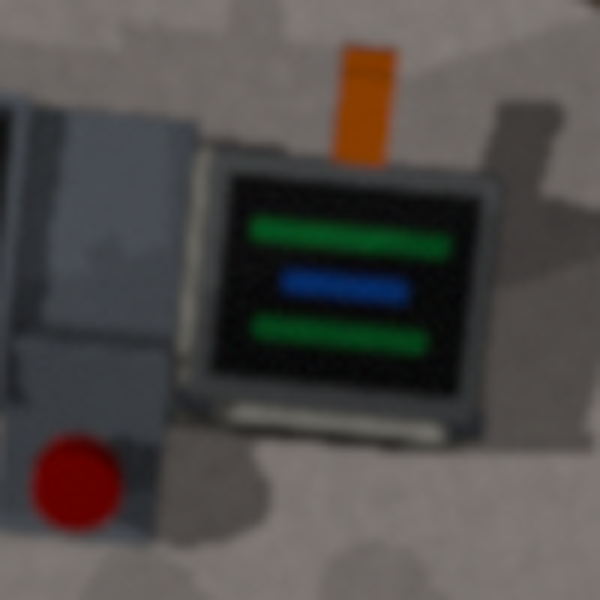

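Run:
```python
from h import *
np.set_printoptions(precision=4,suppress=True)
ex=np.array([.9967,-.0813,0]);ey=np.array([.0813,.9967,0]);o=np.array([.5866,.1254,0])
def sh(n,P): d=P-o; print(n,P,"reader:",d@ex,d@ey,P[2])
sh("backR",tri([("top",393,204.2),("scene",246,232)]))
sh("backL",tri([("top",345.8,199),("scene",284.8,247.5)]))
sh("tab",tri([("top",370.2,192.5),("scene",256.8,244.2)]))
sh("knob",tri([("top",322.3,255.1),("scene",332.9,231.6)]))
sh("blue",tri([("top",386.8,296.8),("scene",298.2,199.5)]))
sh("yellow",tri([("top",490.6,258.8),("scene",200.8,194.3)]))
# scene deck rim corners
for P in [(463,245),(752,352),(678,460),(365,333)]:
    sh("rim",atz("scene",180+P[0]/2.9,160+P[1]/2.9,.08))
```

```text
backR [ 0.6084 -0.1976  0.1081] reader: 0.047964513071736485 -0.32019132819809987 0.10808720105184151
backL [ 0.6182 -0.082   0.1078] reader: 0.04834924189363067 -0.2041232075040835 0.10783017999365804
tab [ 0.6369 -0.1434  0.1085] reader: 0.07201986357287687 -0.26382219555846154 0.10845143179724534
knob [ 0.4822 -0.0296  0.0847] reader: -0.091478047077171 -0.16294901216783247 0.08472746270518157
blue [ 0.3839 -0.1903  0.079 ] reader: -0.17631391744007766 -0.33115442127288935 0.07904870153727897
yellow [ 0.4833 -0.4463  0.079 ] reader: -0.056522381136013856 -0.5782448401219131 0.07897209048911336
rim [0.5161 0.0074 0.08  ] reader: -0.060716629761779245 -0.12339574799844032 0.07999999999999996
rim [0.5365 0.2617 0.08  ] reader: -0.061033968759531765 0.1318087194112295 0.07999999999999996
rim [0.6689 0.2556 0.08  ] reader: 0.07146093250783622 0.13645961975759682 0.07999999999999985
rim [ 0.6509 -0.0054  0.08  ] reader: 0.07470221941770991 -0.12513229549818206 0.07999999999999996
```

```bash
cat >> h.py <<'E'
def axes(x,z):
    z=np.array(z,float);z/=np.linalg.norm(z);x=np.array(x,float);x-=z*(x@z);x/=np.linalg.norm(x);return np.column_stack([x,np.cross(z,x),z])
def plan(P,x,z=(0,0,-1)):
    s=ctrl.get_state();M=R.from_rotvec(s["tool_rot"]).as_matrix()
    d=M.T@(np.array(P)-s["position"])*1000; r=R.from_matrix(M.T@axes(x,z)).as_rotvec()
    print("shift mm",np.round(d,1),"turn",np.round(r,3),"rows>=",round(max(np.linalg.norm(d)/62.5,np.degrees(np.linalg.norm(r))/10.7),1))
def snap(n,f,crop=None,k=1):
    im=ctrl.get_image(n)[:,:,::-1].copy()
    cv2.imwrite(f"pics/{f}_raw.png",im)
    if crop: x0,y0,x1,y1=crop; im=im[y0:y1,x0:x1]
    cv2.imwrite(f"pics/{f}.png",cv2.resize(im,None,fx=k,fy=k,interpolation=cv2.INTER_CUBIC)); return im
E
python3 -c "
from h import *
plan((.50,-.13,.30),(.9967,-.0813,0))"
```

```text
shift mm [ 396.1 -318.   -63.8] turn [-0.001  0.     0.524] rows>= 8.2
```

```bash
python3 -m handwheel '[[30,-20,-60,0,0,0.05,-1],[70,-55,-64,0,0,0.12,-1],[115,-90,-64,0,0,0.18,-1],[160,-125,-64,0,0,0.24,-1],[200,-160,-64,0,0,0.3,-1],[240,-195,-64,0,0,0.36,-1],[280,-230,-64,0,0,0.42,-1],[320,-260,-64,0,0,0.48,-1],[360,-290,-64,0,0,0.52,-1],[396,-318,-64,0,0,0.524,-1],[396,-318,-64,0,0,0.524,-1],[396,-318,-64,0,0,0.524,-1]]'; python3 -c "
from h import *
print(ctrl.camera_model('wrist'));snap('wrist','w1');print(ctrl.get_state())"
```

```text
time: 1.65
position: [0.4997, -0.131, 0.3002]
tool_rot: [3.138, -0.128, -0.001]
ft_force: [0.3, -0.3, -0.5]
grip_width: 1.001
{'mtx': array([[374.37597874,   0.        , 322.18227165],
       [  0.        , 374.37597874, 242.12657031],
       [  0.        ,   0.        ,   1.        ]]), 'xyz': array([ 0.58061179, -0.13735948,  0.44747326]), 'orientation': array([-0.23004283,  0.24749398, -1.6395627 ])}
{'time': 1.7, 'joint_positions': array([ 0.64002552,  0.03117481, -0.44194284,  1.66372468,  0.01413973,
        1.45030499, -1.4572868 ]), 'qd': array([ 0.01100258, -0.0014512 ,  0.00970709, -0.00114357, -0.00315109,
       -0.00141447, -0.0006371 ]), 'joint_torque': array([-8.02800916e-01, -3.10406113e+01, -1.13281768e+00, -3.18494868e+01,
       -1.25886686e-01, -7.53545109e-02,  3.86169952e-03]), 'position': array([ 0.49948426, -0.13167392,  0.30025772]), 'tool_rot': array([ 3.13828228e+00, -1.30396869e-01, -1.11350592e-03]), 'ft_force': array([-0.46730106, -0.6902724 , -0.19833629]), 'torque': array([-0.02812185,  0.00995342, -0.03016223]), 'grip_width': 1.0025376317773875}
```

View pics/w1.png

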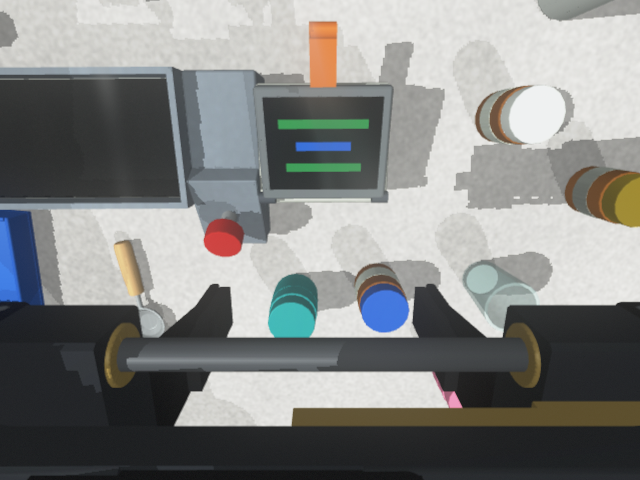

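The wrist view shows the tab end at (323,22), the panel's back corners at (257,86) and (393,85), and the knob cap at (224,238). Next I fit the reader pose and tilt to the features in all views.

```bash
cat > fit.py <<'E'
from h import *
from scipy.optimize import least_squares
np.set_printoptions(precision=4,suppress=True)
W=(cam("wrist"));T=cam("top");S=cam("scene");C=dict(w=W,t=T,s=S)
obs=[]
for P,xy in zip([(50,45),(462,88),(437,290),(27,248)],[(1,1),(1,-1),(-1,-1),(-1,1)]): obs.append(("t",200+P[0]/4,170+P[1]/4,"rim",xy))
for P,xy in zip([(463,245),(752,352),(678,460)],[(-1,-1),(-1,1),(1,1)]): obs.append(("s",180+P[0]/2.9,160+P[1]/2.9,"rim",xy))
obs+=[("w",176,67,"rim",(1,-1)),("w",188,207,"rim",(-1,-1))]
obs+=[("t",393.2,204.2,"pan",(1,-1)),("t",345.8,199,"pan",(1,1)),("s",246,232,"pan",(1,-1)),("s",284.8,247.5,"pan",(1,1)),("w",257,86,"pan",(1,1)),("w",393,85,"pan",(1,-1))]
obs+=[("w",323,22,"tabend",0),("t",371.8,182.8,"tabend",0)]
def pt(p,k,a):
    x,y,yaw,th,d,yd,dt=p
    if k=="rim": q=np.array([a[0]*.065,a[1]*.130,.08])
    else:
        u,w,v=(.105,d,a[1]*.06) if k=="pan" else (.152,dt,0)
        q=np.array([-.065+u*np.cos(th)-w*np.sin(th),yd+v,.076+u*np.sin(th)+w*np.cos(th)])
    c,s=np.cos(yaw),np.sin(yaw); return np.array([x+c*q[0]-s*q[1],y+s*q[0]+c*q[1],q[2]])
def res(p): 
    r=[]
    for n,u,v,k,a in obs:
        e=(proj(None,pt(p,k,a),C[n])[0]-[u,v])*(0.7 if n=="w" else 1); r+=list(e)
    r+=[(p[4]-.009)/.003,(p[6]-.008)/.003]
    return r
f=least_squares(res,[.587,.125,-.08,.2,.01,-.264,.008],loss="soft_l1")
print(f.x,np.array(res(f.x)[:-2]).reshape(-1,2))
E
python3 fit.py
```

```text
[ 0.5899  0.1262 -0.0566  0.1698  0.0098 -0.2675  0.0086] [[-1.1234 -0.5538]
 [-0.6169 -3.0414]
 [ 1.359  -1.8783]
 [-0.6913  0.2344]
 [-3.0015 -0.4845]
 [-0.27   -1.386 ]
 [-0.2845 -2.6578]
 [-4.7151 -4.5283]
 [ 0.4295 -2.1466]
 [ 1.1327  0.7607]
 [-0.4087  2.0504]
 [-2.0708  0.8978]
 [-0.348   0.5951]
 [-2.1633  2.4475]
 [ 1.0913  0.2749]
 [-0.2063  1.318 ]
 [-0.3031  0.9538]]
```

Run:
```python
import cv2
t=cv2.imread("pics/w1_raw.png")
cv2.imwrite("pics/w1c.png",cv2.resize(t[10:270,140:410],None,fx=2.3,fy=2.3,interpolation=cv2.INTER_CUBIC))
```

```text
(no output)
```

View pics/w1c.png

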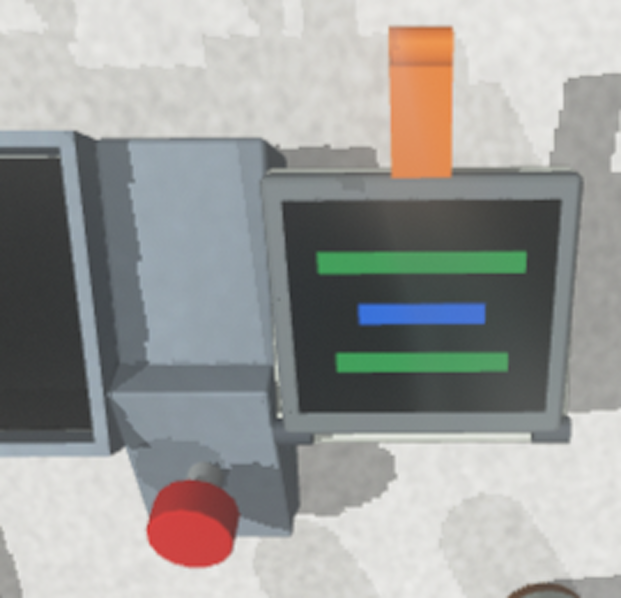

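```bash
sed -i 's/^for P,xy in zip(\[(463.*$//; s/("w",176,67,"rim",(1,-1))/("w",172.6,67.4,"rim",(1,-1))/; s/("w",257,86,"pan",(1,1)),("w",393,85,"pan",(1,-1))/("w",254.3,85.2,"pan",(1,1)),("w",392.6,86,"pan",(1,-1)),("w",264.8,197.8,"panf",(1,1)),("w",384.3,197,"panf",(1,-1))/; s/u,w,v=.*$/u,w,v=(.105,d,a[1]*.06) if k=="pan" else (0.0,d,a[1]*.06) if k=="panf" else (.152,dt,0)/' fit.py; python3 fit.py; python3 -c "
from h import *
print(cam('wrist')[2])"
```

```text
[ 0.5903  0.1248 -0.0556  0.2554  0.0016 -0.2651  0.0078] [[-0.5858 -0.6436]
 [-0.0723 -3.2391]
 [ 1.9643 -2.0758]
 [-0.0931  0.1469]
 [-1.3757 -5.3635]
 [ 1.3924 -2.5961]
 [ 0.7478  0.6158]
 [-0.8231  1.9543]
 [-1.8089  0.8483]
 [-0.0096  0.5273]
 [-1.2284  2.9384]
 [ 0.6035 -0.6118]
 [ 0.6188  2.3039]
 [ 0.9985  0.4947]
 [-1.114   1.1324]
 [-0.3034  0.9853]]
[[-0.08372863  0.95169048  0.29542299]
 [-0.99648766 -0.08037042 -0.02351468]
 [ 0.00136457 -0.29635422  0.95507712]]
```

```bash
sed -i 's/x,y,yaw,th,d,yd,dt=p/x,y,yaw,th,d,yd,dt,hx=p/; s/-.065+u\*/hx+u*/; s/-.264,.008\]/-.264,.008,-.065]/' fit.py; python3 fit.py
```

```text
[ 0.5873  0.1257 -0.0775  0.2666  0.0023 -0.2651  0.008  -0.0545] [[-0.2956 -0.5515]
 [ 0.0124 -0.9089]
 [ 0.9033  0.1985]
 [-0.9421  0.1378]
 [-0.1649 -0.3495]
 [ 0.427   1.4712]
 [ 0.981   0.554 ]
 [-0.5768  0.8256]
 [-1.9659  0.1672]
 [-0.8313  0.4108]
 [-1.4028  0.5419]
 [ 1.1188 -0.6858]
 [-0.9255  0.4539]
 [-0.2734  0.462 ]
 [ 0.0124 -0.5073]
 [ 0.3336  0.4162]]
```

```bash
cat >> h.py <<'E'
YAW=-.0785;RO=np.array([.5873,.1257,0.]);RM=R.from_rotvec([0,0,YAW]).as_matrix();HX,YD=-.0545,-.2651
def r2w(q): return RO+RM@np.array(q,float)
def tabpose(u,w,th):
    c,s=np.cos(th),np.sin(th)
    return r2w([HX+u*c-w*s,YD,.076+u*s+w*c]),RM@[c,0,s],RM@[s,0,-c]
E
python3 -c "
from h import *
print(tabpose(.141,.07,.25)); plan(*tabpose(.141,.07,.25))"
```

```text
(array([ 0.63110984, -0.14366506,  0.17870783]), array([ 0.96592861, -0.07598153,  0.24740396]), array([ 0.24664207, -0.01940127, -0.96891242]))
shift mm [132.2   1.  121.5] turn [ 0.001  0.251 -0.004] rows>= 2.9
```

```bash
python3 -m handwheel '[[40,0,10,0,0.06,0,-0.6],[85,0,30,0,0.13,0,-0.4],[125,1,60,0,0.2,0,-0.3],[132,1,100,0,0.251,-0.004,-0.3],[132,1,121,0,0.251,-0.004,-0.3],[132,1,121,0,0.251,-0.004,-0.3],[132,1,121,0,0.251,-0.004,-0.3]]' 20; python3 -c "
from h import *
plan(*tabpose(.141,.07,.25)); plan(*tabpose(.141,.005,.25)); snap('wrist','w2');snap('scene','s2',(200,180,360,300),5);c=cam('wrist')
for u in(.105,.152):print(u,proj(None,[tabpose(u,.008,.25)[0]],c))"
```

```text
time: 2.58
position: [0.6321, -0.1433, 0.1809]
tool_rot: [3.103, -0.122, 0.394]
ft_force: [0.9, 0.2, -0.7]
grip_width: 0.652
shift mm [-1.4  0.4  1.9] turn [ 0.001 -0.003  0.   ] rows>= 0.0
shift mm [-1.6  0.4 66.9] turn [ 0.001 -0.003  0.   ] rows>= 1.1
0.105 [[323.64431687 322.75046987]]
0.152 [[323.74888675 252.45086579]]
```

View pics/w2.png

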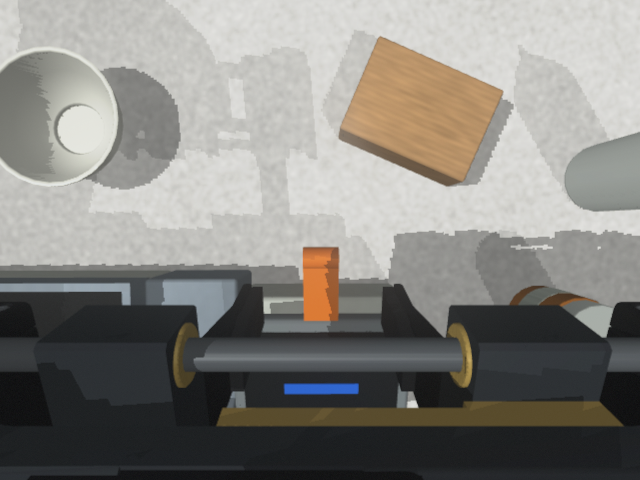

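View pics/s2.png

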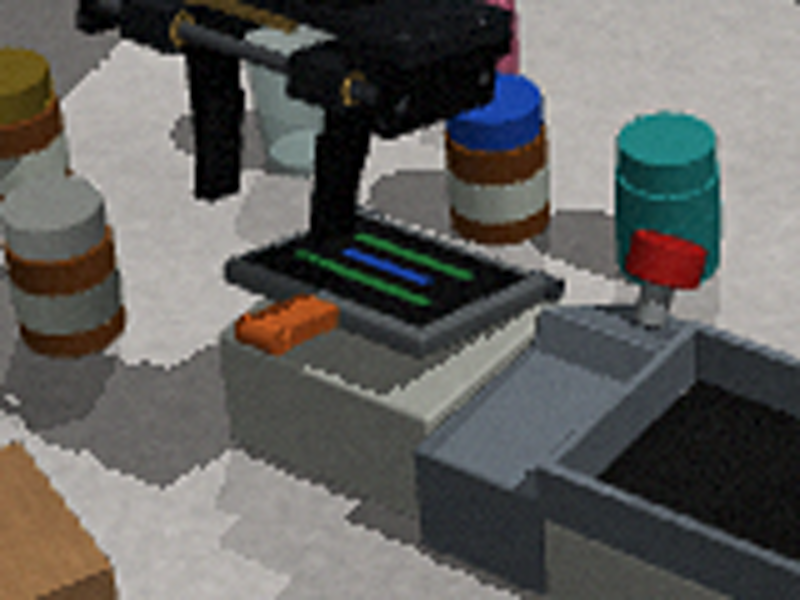

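Tab is centred between the fingers (columns 303–339) and its end at row 247, close to predicted. Descend and grip.

```bash
python3 -m handwheel '[[0,0,30,0,0,0,-0.3],[0,0,50,0,0,0,-0.3],[0,0,60,0,0,0,-0.3],[0,0,66,0,0,0,-0.3],[0,0,66,0,0,0,0],[0,0,66,0,0,0,0.5],[0,0,66,0,0,0,1],[0,0,66,0,0,0,1],[0,0,66,0,0,0,1],[0,0,66,0,0,0,1],[0,0,66,0,0,0,1]]' 25; python3 -c "
from h import *
snap('wrist','w3');snap('scene','s3',(200,180,360,300),5)
print(ctrl.get_state())"
```

```text
time: 4.05
position: [0.648, -0.1435, 0.1159]
tool_rot: [3.104, -0.12, 0.392]
ft_force: [-0.7, -0.5, 1.8]
grip_width: 0.246
{'time': 4.15, 'joint_positions': array([ 0.57491729,  0.29974068, -0.44383496,  1.78010642,  0.14266029,
        0.84205004, -1.56537877]), 'qd': array([ 0.00105922,  0.00104827,  0.00081117,  0.00143514, -0.00159539,
       -0.00341469,  0.00063956]), 'joint_torque': array([-4.15163795e-01, -4.20765567e+01, -4.16957572e+00, -2.86099702e+01,
       -1.87325729e-01, -1.35863163e+00, -2.19011551e-02]), 'position': array([ 0.64801758, -0.14354648,  0.11586525]), 'tool_rot': array([ 3.10406774, -0.11998759,  0.39230185]), 'ft_force': array([ 0.06953227, -1.99135689,  2.0657963 ]), 'torque': array([-0.08651537,  0.35581477, -0.06024324]), 'grip_width': 0.25106085886654084}
```

View pics/s3.png

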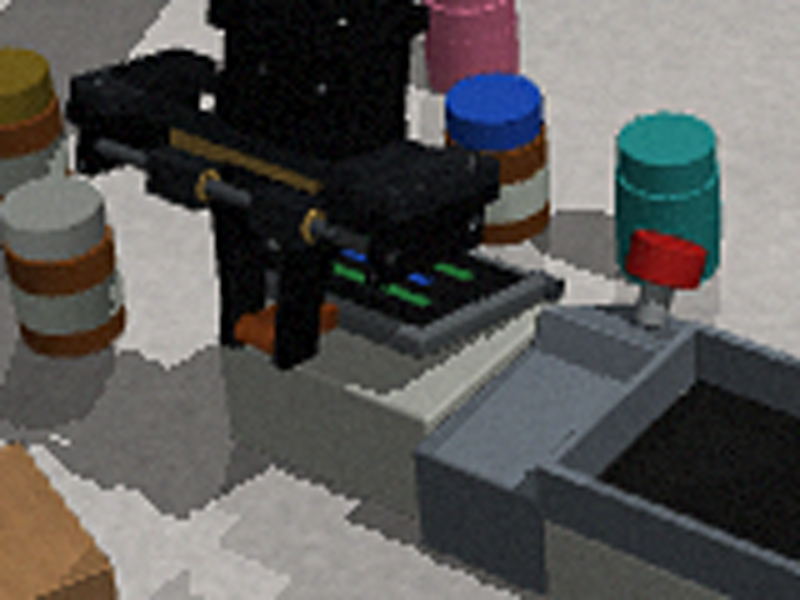

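View pics/w3.png

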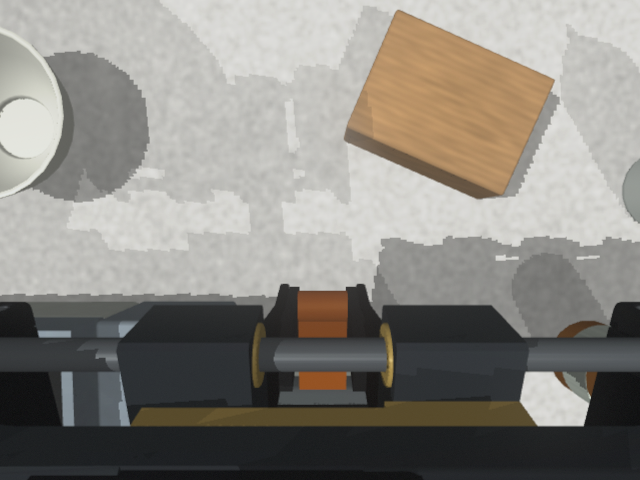

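Run:
```python
from h import *
s=ctrl.get_state();M=R.from_rotvec(s["tool_rot"]).as_matrix()
h=M.T@(r2w([HX,YD,.076])-s["position"])*1000;h[1]=0;print(h)
for f in (.06,.12,.18,.24,.30,.36,.42,.48,.53,.56): print(f,np.round(h-R.from_rotvec([0,f,0]).apply(h),1))
```

```text
[-141.78400552    0.            4.73603226]
0.06 [-0.5  0.  -8.5]
0.12 [ -1.6   0.  -16.9]
0.18 [ -3.1   0.  -25.3]
0.24 [ -5.2   0.  -33.6]
0.3 [ -7.7   0.  -41.7]
0.36 [-10.8   0.  -49.6]
0.42 [-14.3   0.  -57.4]
0.48 [-18.2   0.  -64.9]
0.53 [-21.8   0.  -71. ]
0.56 [-24.2   0.  -74.6]
```

```bash
python3 -m handwheel '[[-0.5,0,-8.5,0,0.06,0,1],[-1.6,0,-17,0,0.12,0,1],[-3,0,-25,0,0.18,0,1],[-5,0,-33.5,0,0.24,0,1],[-7.7,0,-41.7,0,0.3,0,1],[-10.8,0,-49.6,0,0.36,0,1],[-14.3,0,-57.4,0,0.42,0,1],[-18,0,-65,0,0.48,0,1],[-22,0,-71,0,0.53,0,1],[-22,0,-71,0,0.53,0,1],[-22,0,-71,0,0.53,0,1]]'; python3 -c "
from h import *
snap('top','t4',(300,160,420,270),5);snap('scene','s4',(200,170,360,290),5)
s=ctrl.get_state();print(s['position'],s['ft_force'],s['torque'],s['grip_width']);print(RM.T@R.from_rotvec(s['tool_rot']).as_matrix()[:,2],RM.T@(s['position']-RO))"
```

```text
time: 5.52
position: [0.6091, -0.1406, 0.179]
tool_rot: [2.875, -0.111, 1.183]
ft_force: [-1.2, -1.3, 1.5]
grip_width: 0.254
[ 0.60923923 -0.14057503  0.17894063] [-2.2401092  -1.27478619  1.93799605] [-0.1379335   0.72432924 -0.15079438] 0.24581174874496875
[ 7.03739407e-01  3.08002953e-04 -7.10458128e-01] [ 0.0427528  -0.26373457  0.17894063]
```

View pics/s4.png

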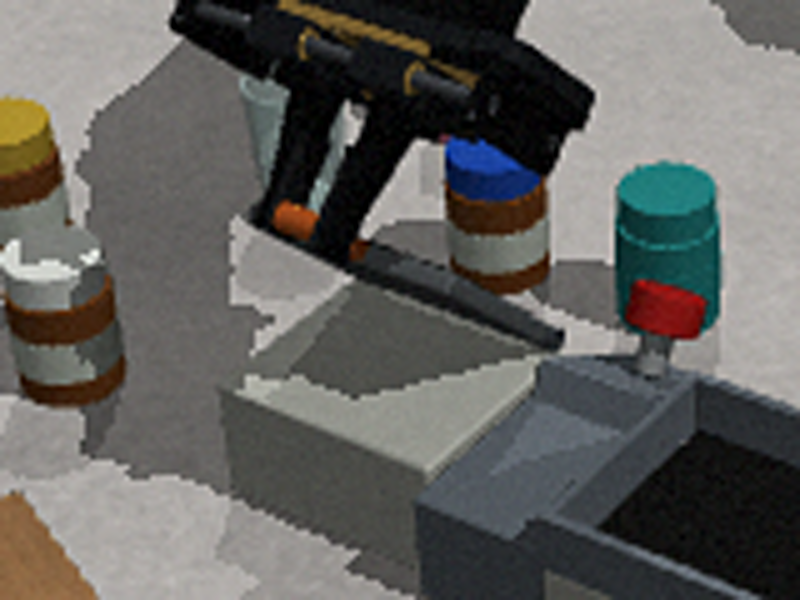

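View pics/t4.png

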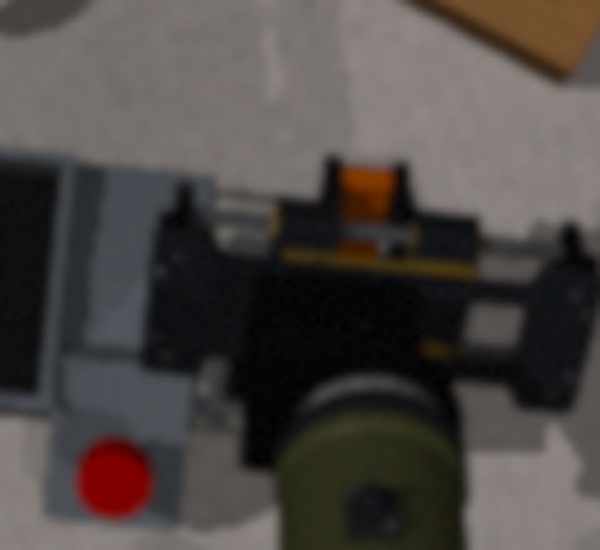

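```bash
python3 -m handwheel '[[0,0,0,0,0,0,0.3],[0,0,0,0,0,0,-0.1],[0,0,0,0,0,0,-0.3],[0,0,0,0,0,0,-0.3],[0,0,-25,0,0,0,-0.3],[0,0,-60,0,0,0,-0.3],[-20,0,-120,0,-0.15,0,-0.3],[-40,0,-170,0,-0.3,0,-0.3],[-60,0,-200,0,-0.45,0,-0.3],[-90,0,-200,0,-0.6,0,-0.3],[-90,0,-200,0,-0.784,0,-0.3],[-90,0,-200,0,-0.784,0,-0.3]]'; python3 -c "
from h import *
snap('wrist','w5');snap('top','t5',(300,160,420,270),5);snap('scene','s5',(200,170,360,290),5)
s=ctrl.get_state();print(s['position'],s['ft_force'],s['torque'],s['grip_width']);print(RM.T@R.from_rotvec(s['tool_rot']).as_matrix()[:,2],RM.T@(s['position']-RO))"
```

```text
time: 7.12
position: [0.4065, -0.124, 0.2564]
tool_rot: [-3.138, 0.118, 0.008]
ft_force: [0.5, -0.1, 0.1]
grip_width: 0.654
[ 0.40477677 -0.12455687  0.25758253] [ 0.55355996 -0.14283119 -0.50437459] [-0.04998111  0.02816812  0.02389124] 0.6498389362645324
[-1.43390993e-03 -5.68415708e-04 -9.99998810e-01] [-0.16233615 -0.26379956  0.25758253]
```

View pics/s5.png

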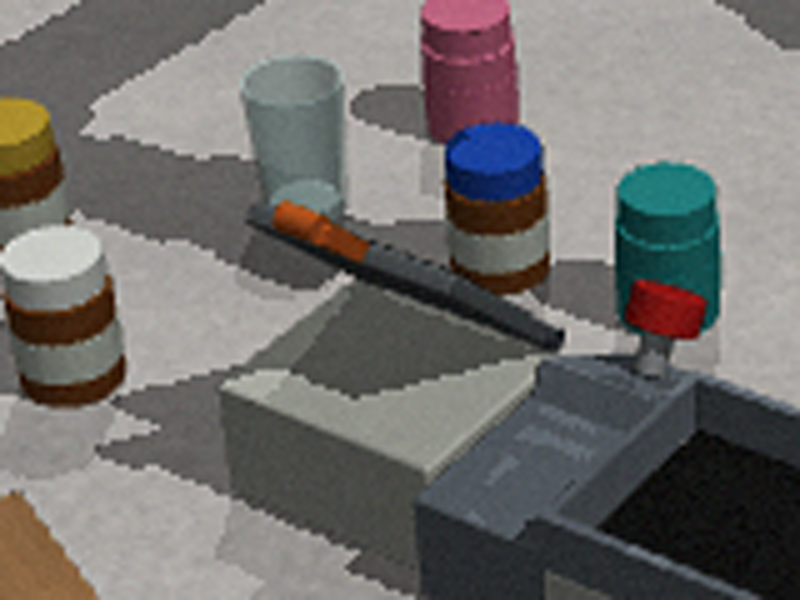

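View pics/t5.png

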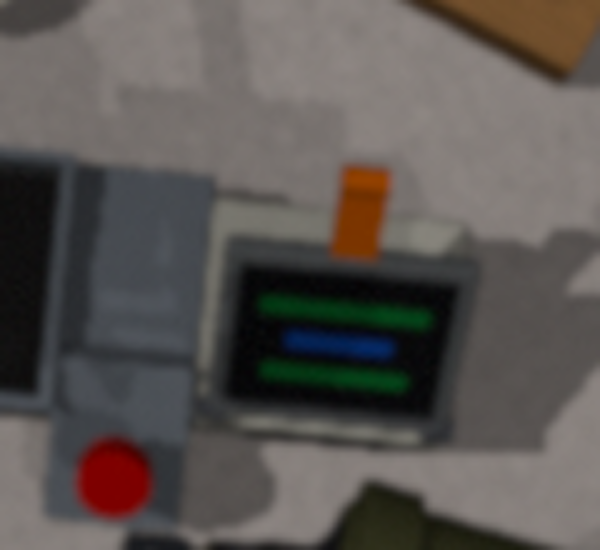

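View pics/w5.png

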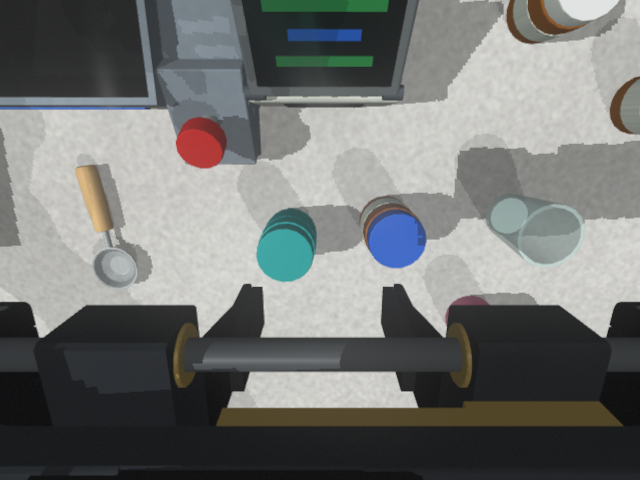

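Run:
```python
from h import *
np.set_printoptions(precision=4,suppress=True)
def sh(n,P): q=RM.T@(P-RO); d=q-[HX,YD,.076]; print(n,q,"rel",d,"ang",np.degrees(np.arctan2(d[2],d[0])),"len",np.hypot(d[0],d[2]))
sh("tabend",tri([("top",373,193.8),("scene",257,213)]))
sh("tabcen",tri([("top",372.3,202.5),("scene",264.5,216.5)]))
# top only assuming radius: solve theta for the back corners & tab end
for u,w,pts in [(.152,.008,[(373,193.8)]),(.105,.006,[(346,207.8),(395.4,212.6)])]:
    for th in (.7,.75,.785,.82,.87):
        print(u,th,[ (proj("top",r2w([HX+u*np.cos(th)-w*np.sin(th),YD+y,.076+u*np.sin(th)+w*np.cos(th)]))) for y in ((0,) if u>.15 else (.06,-.06))],pts)
```

```text
tabend [ 0.0547 -0.2653  0.1844] rel [ 0.1092 -0.0002  0.1084] ang 44.799493054397985 len 0.15386441941896128
tabcen [ 0.036  -0.265   0.1652] rel [0.0905 0.0001 0.0892] ang 44.59129574672496 len 0.12712665574123913
0.152 0.7 [array([[373.4782, 192.8668]])] [(373, 193.8)]
0.152 0.75 [array([[373.5305, 194.7581]])] [(373, 193.8)]
0.152 0.785 [array([[373.553 , 196.1756]])] [(373, 193.8)]
0.152 0.82 [array([[373.5636, 197.6684]])] [(373, 193.8)]
0.152 0.87 [array([[373.5579, 199.9288]])] [(373, 193.8)]
0.105 0.7 [array([[345.1272, 207.1962]]), array([[396.0776, 212.3821]])] [(346, 207.8), (395.4, 212.6)]
0.105 0.75 [array([[345.055 , 208.5277]]), array([[396.1957, 213.7339]])] [(346, 207.8), (395.4, 212.6)]
0.105 0.785 [array([[344.9972, 209.5186]]), array([[396.267 , 214.7385]])] [(346, 207.8), (395.4, 212.6)]
0.105 0.82 [array([[344.9333, 210.5565]]), array([[396.3287, 215.7899]])] [(346, 207.8), (395.4, 212.6)]
0.105 0.87 [array([[344.8317, 212.1187]]), array([[396.4   , 217.3706]])] [(346, 207.8), (395.4, 212.6)]
```

Run:
```python
import cv2
t=cv2.imread("pics/s5_raw.png")
cv2.imwrite("pics/s5c.png",cv2.resize(t[200:255,240:320],None,fx=10,fy=10,interpolation=cv2.INTER_CUBIC))
```

```text
(no output)
```

View pics/s5c.png

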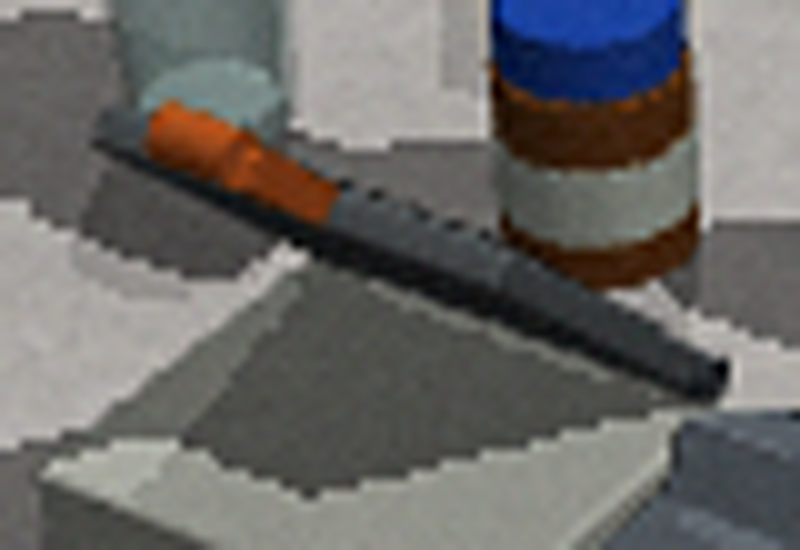

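Run:
```python
from h import *
im=cv2.imread("pics/s5_raw.png")
S=cam("scene")
outs=[]
for w0 in (-.006,0):
  for th in (.68,.74,.80,.86):
    P=[]
    for u in(0,.105):
      for v in(-.06,.06):
        for w in (w0,w0+.012):
          P.append(r2w([HX+u*np.cos(th)-w*np.sin(th),YD+v,.076+u*np.sin(th)+w*np.cos(th)]))
    p=proj(None,P,S)
    hull=cv2.convexHull(p.astype(np.float32)).reshape(-1,2)
    m=np.zeros((550,800),np.uint8); cv2.fillPoly(m,[np.int32((hull-[240,200]+.5)*10)],255)
    # back face lower edge line
    print(w0,th,[ (c,*(np.nonzero(m[:,c])[0][[0,-1]] if m[:,c].any() else (0,0))) for c in (200,350,450,550,650)], "backface bottom L/R",np.round((p[[6,4]]-[240,200]+.5)*10))
```

```text
-0.006 0.68 [(200, np.int64(170), np.int64(233)), (350, np.int64(216), np.int64(290)), (450, np.int64(253), np.int64(328)), (550, np.int64(291), np.int64(358)), (650, np.int64(328), np.int64(385))] backface bottom L/R [[476. 338.]
 [ 73. 186.]]
-0.006 0.74 [(200, np.int64(150), np.int64(208)), (350, np.int64(205), np.int64(267)), (450, np.int64(242), np.int64(305)), (550, np.int64(282), np.int64(342)), (650, np.int64(324), np.int64(380))] backface bottom L/R [[485. 312.]
 [ 81. 160.]]
-0.006 0.8 [(200, np.int64(122), np.int64(193)), (350, np.int64(176), np.int64(267)), (450, np.int64(212), np.int64(304)), (550, np.int64(256), np.int64(342)), (650, np.int64(314), np.int64(379))] backface bottom L/R [[495. 286.]
 [ 91. 135.]]
-0.006 0.86 [(200, np.int64(94), np.int64(178)), (350, np.int64(148), np.int64(267)), (450, np.int64(184), np.int64(304)), (550, np.int64(230), np.int64(342)), (650, np.int64(304), np.int64(379))] backface bottom L/R [[505. 260.]
 [101. 111.]]
0 0.68 [(200, np.int64(145), np.int64(206)), (350, np.int64(191), np.int64(262)), (450, np.int64(228), np.int64(300)), (550, np.int64(265), np.int64(331)), (650, np.int64(301), np.int64(359))] backface bottom L/R [[485. 313.]
 [ 81. 162.]]
0 0.74 [(200, np.int64(123), np.int64(181)), (350, np.int64(177), np.int64(242)), (450, np.int64(214), np.int64(279)), (550, np.int64(253), np.int64(317)), (650, np.int64(297), np.int64(354))] backface bottom L/R [[495. 287.]
 [ 91. 137.]]
0 0.8 [(200, np.int64(94), np.int64(166)), (350, np.int64(148), np.int64(242)), (450, np.int64(185), np.int64(279)), (550, np.int64(227), np.int64(317)), (650, np.int64(286), np.int64(354))] backface bottom L/R [[505. 261.]
 [100. 112.]]
0 0.86 [(200, np.int64(67), np.int64(149)), (350, np.int64(121), np.int64(242)), (450, np.int64(157), np.int64(279)), (550, np.int64(198), np.int64(317)), (650, np.int64(273), np.int64(354))] backface bottom L/R [[516. 236.]
 [111.  88.]]
```

The scene overlay matches a tilt of about 0.80 rad, so 45° is set. Next I measure the jars.

```bash
cat >> h.py <<'E'
COL=dict(white=((0,0,100),(180,35,255)),yellow=((18,150,60),(35,255,255)),blue=((100,150,50),(125,255,255)))
def caps(im,which,guess,z=.08,n="top",c=None,rad=16):
    g=proj(n,[[guess[0],guess[1],z]],c)[0]; x0,y0=np.int32(g-rad); x1,y1=np.int32(g+rad+1)
    lo,hi=COL[which]; m=cv2.inRange(cv2.cvtColor(im[y0:y1,x0:x1],cv2.COLOR_BGR2HSV),lo,hi)
    k,l,st,ce=cv2.connectedComponentsWithStats(m)
    if k<2: return None
    b=1+np.argmax(st[1:,4]); x,y,w,h,a=st[b]; q=ce[b]+[x0,y0]
    return q,a,(w,h),atz(n,q[0],q[1],z,c)
E
python3 - <<'E'
from h import *
np.set_printoptions(precision=4,suppress=True)
im=ctrl.get_image("top")[:,:,::-1].copy(); cv2.imwrite("pics/t6.png",im)
print(im[222,446],im[225,452])
for c,g in [("white",(.585,-.345)),("yellow",(.484,-.447)),("blue",(.384,-.19))]: print(c,caps(im,c,g))
W=cam("wrist"); print(proj(None,[[.384,-.190,.08],[.3786,-.0853,.08]],W))
print(atz("top",446.7,221.5,.08))
w=cv2.imread("pics/w5_raw.png"); print("wristblue",caps(w,"blue",(.384,-.19),n="wrist",c=W,rad=45))
E
```

```text
[147 147 151] [147 147 151]
white (array([448.5091, 213.0292]), np.int32(821), (np.int32(33), np.int32(32)), array([ 0.5947, -0.3418,  0.08  ]))
yellow (array([490.3079, 258.7389]), np.int32(406), (np.int32(24), np.int32(21)), array([ 0.4832, -0.445 ,  0.08  ]))
blue None
[[395.7342 237.463 ]
 [281.459  251.7448]]
[ 0.5733 -0.3372  0.08  ]
wristblue (array([395.7508, 240.6541]), np.int32(2223), (np.int32(56), np.int32(53)), array([ 0.381, -0.19 ,  0.08 ]))
```

```bash
python3 -c "
from h import *
plan((.383,-.190,.16),(.0785,.997,0))"
```

```text
shift mm [-16.3  66.8  97.9] turn [-0.     0.002 -1.57 ] rows>= 8.4
```

```bash
python3 -m handwheel '[[-5,20,0,0,0,-0.18,-0.6],[-10,40,0,0,0,-0.36,-1],[-16,67,0,0,0,-0.54,-1],[-16,67,0,0,0,-0.72,-1],[-16,67,0,0,0,-0.9,-1],[-16,67,20,0,0,-1.08,-1],[-16,67,50,0,0,-1.26,-1],[-16,67,80,0,0,-1.44,-1],[-16,67,98,0,0,-1.57,-1],[-16,67,98,0,0,-1.57,-1],[-16,67,98,0,0,-1.57,-1]]'; python3 -c "
from h import *
snap('wrist','w7'); snap('scene','s7',(180,150,380,300),4); plan((.383,-.190,.049),(.0785,.997,0)); print(ctrl.get_state()['joint_positions'])"
```

```text
time: 8.7
position: [0.3839, -0.1904, 0.161]
tool_rot: [2.309, 2.13, -0.002]
ft_force: [-0.2, 0.0, -0.5]
grip_width: 1.001
shift mm [  0.5  -1.2 112.1] turn [-0.     0.001 -0.001] rows>= 1.8
[ 0.38515687 -0.09665058  0.01125543  2.06647045  0.00267875  1.17153531
  0.3157515 ]
```

View pics/w7.png

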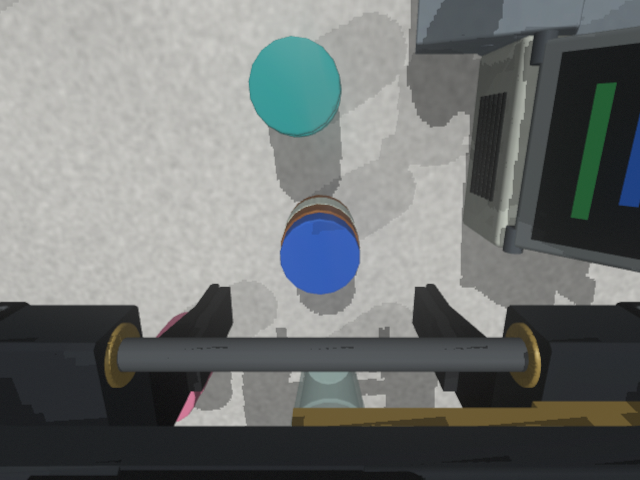

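View pics/s7.png

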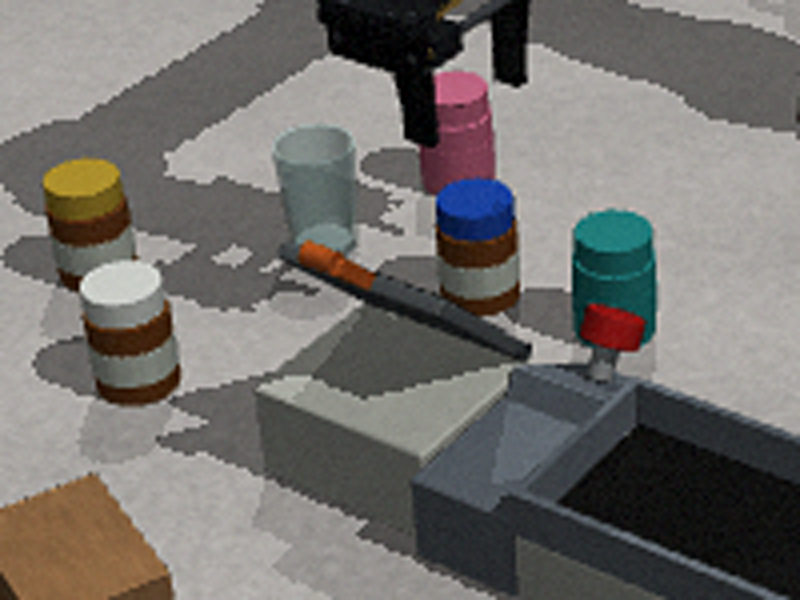

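Wrist: the blue cap is at (320,253), centred between the fingers (columns 230–415). The scene crop shows its amber body, so it's jar4, not the turquoise one. Descend and grip.

```bash
python3 -c "
from h import *
w=cv2.imread('pics/w7_raw.png');print(caps(w,'blue',(.383,-.19),n='wrist',rad=45))"
python3 -m handwheel '[[0,-1,40,0,0,0,-1],[0,-1,80,0,0,0,-1],[0,-1,105,0,0,0,-1],[0,-1,112,0,0,0,-1],[0,-1,112,0,0,0,-0.4],[0,-1,112,0,0,0,0.2],[0,-1,112,0,0,0,1],[0,-1,112,0,0,0,1],[0,-1,112,0,0,0,1],[0,-1,112,0,0,0,1]]' 25
python3 -m handwheel '[[0,0,-30,0,0,0,1],[0,0,-80,0,0,0,1],[0,0,-140,0,0,0,1],[0,0,-200,0,0,0,1],[0,0,-250,0,0,0,1],[0,0,-250,0,0,0,1]]'
python3 -c "
from h import *
print(r2w([0,.08,0]));plan(r2w([0,.08,.3]),(.0785,.997,0))"
```

```text
(array([319.38218572, 254.68730259]), np.int32(4749), (np.int32(78), np.int32(81)), array([ 0.38198963, -0.18798636,  0.08      ]))
time: 10.05
position: [0.3826, -0.1902, 0.0483]
tool_rot: [-2.306, -2.132, 0.003]
ft_force: [-1.7, 0.3, 5.1]
grip_width: 0.639
time: 10.8
position: [0.3847, -0.1907, 0.3013]
tool_rot: [2.303, 2.13, 0.001]
ft_force: [0.8, 0.5, -2.7]
grip_width: 0.638
[0.59357355 0.20545364 0.        ]
shift mm [411.2 177.4   0.9] turn [0.004 0.003 0.001] rows>= 7.2
```

```bash
python3 -m handwheel '[[20,10,0,0,0,0,1],[65,28,0,0,0,0,1],[115,50,0,0,0,0,1],[170,73,0,0,0,0,1],[225,97,0,0,0,0,1],[280,121,0,0,0,0,1],[335,145,0,0,0,0,1],[380,164,0,0,0,0,1],[405,175,0,0,0,0,1],[411,177,0,0,0,0,1],[411,177,0,0,0,0,1]]'
python3 -c "
from h import *
plan(r2w([0,.08,.16]),(.0785,.997,0));plan(r2w([0,.08,.101]),(.0785,.997,0));snap('wrist','w8')"
```

```text
time: 12.18
position: [0.5908, 0.2053, 0.2952]
tool_rot: [-2.304, -2.131, 0.008]
ft_force: [-0.2, -0.4, -1.1]
grip_width: 0.633
shift mm [  0.6   3.5 135.2] turn [-0.006  0.002  0.001] rows>= 2.2
shift mm [  0.8   3.8 194.2] turn [-0.006  0.002  0.001] rows>= 3.1
```

View pics/w8.png

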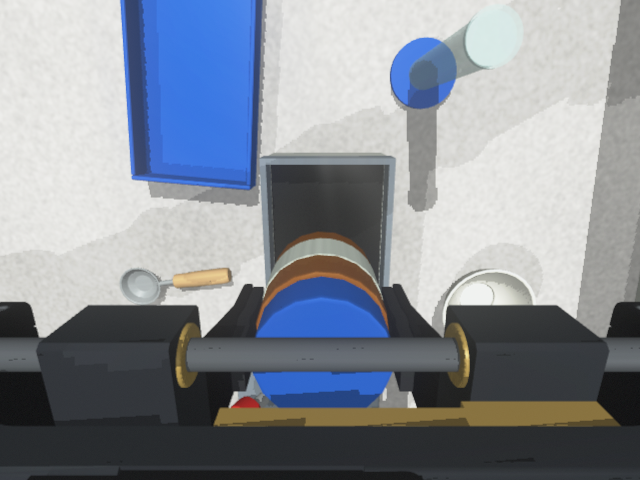

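Jar4 is held above the deck, whose far rim is at rows 157–162 and spans columns 262–395. Lower it.

```bash
python3 -c "
from h import *
for u,v in ((262,157),(395,157),(262,280)): print(RM.T@(atz('wrist',u,v,.08)-RO))"
python3 -m handwheel '[[0,3,40,0,0,0,1],[0,3,90,0,0,0,1],[0,3,140,0,0,0,1],[0,3,170,0,0,0,1],[0,3,185,0,0,0,1],[0,3,190,0,0,0,1],[0,3,194,0,0,0,1],[0,3,194,0,0,0,1],[0,3,194,0,0,0,1]]'; python3 -c "
from h import *
plan(r2w([0,.08,.099]),(.0785,.997,0))"
```

```text
[-0.06097869  0.13204945  0.08      ]
[0.06514708 0.13190187 0.08      ]
[-0.06724274  0.00571974  0.08      ]
time: 13.35
position: [0.5943, 0.206, 0.1038]
tool_rot: [-2.305, -2.133, 0.002]
ft_force: [0.2, -0.2, -1.9]
grip_width: 0.639
shift mm [-0.6 -0.7  4.8] turn [-0.002  0.     0.001] rows>= 0.1
```

```bash
python3 -m handwheel '[[0,0,2,0,0,0,1],[0,0,4,0,0,0,1],[0,0,4,0,0,0,1],[0,0,4,0,0,0,1]]'; python3 -c "
from h import *
plan(r2w([0,.08,.099]),(.0785,.997,0))"
```

```text
time: 13.85
position: [0.5938, 0.2057, 0.0988]
tool_rot: [-2.305, -2.132, 0.004]
ft_force: [0.9, -0.4, -1.5]
grip_width: 0.64
shift mm [-0.3 -0.2 -0.2] turn [-0.003  0.001  0.001] rows>= 0.0
```

```bash
python3 -m handwheel '[[0,0,0.5,0,0,0,1],[0,0,0.5,0,0,0,0],[0,0,0.5,0,0,0,-0.5],[0,0,0.5,0,0,0,-0.8],[0,0,0.5,0,0,0,-0.8],[0,0,-30,0,0,0,-0.8],[0,0,-90,0,0,0,-0.8],[0,0,-150,0,0,0,-0.8],[0,0,-200,0,0,0,-0.8],[0,0,-200,0,0,0,-0.8]]'
python3 - <<'E'
from h import *
np.set_printoptions(precision=4,suppress=True)
snap('wrist','w9')
im=snap('top','t9'); im=cv2.imread('pics/t9_raw.png')
for c,g in [("yellow",(.484,-.447)),("white",(.573,-.337))]: print(c,caps(im,c,g,rad=13))
plan((.4833,-.4465,.30),(.0785,.997,0))
E
```

```text
time: 15.1
position: [0.5964, 0.207, 0.3047]
tool_rot: [2.305, 2.132, 0.01]
ft_force: [0.3, 1.0, -0.0]
grip_width: 0.901
yellow (array([490.2414, 258.7709]), np.int32(406), (np.int32(25), np.int32(21)), array([ 0.4831, -0.4449,  0.08  ]))
white (array([448.3284, 219.1684]), np.int32(475), (np.int32(24), np.int32(24)), array([ 0.5792, -0.3413,  0.08  ]))
shift mm [-659.   -60.    -0.4] turn [-0.002  0.     0.001] rows>= 10.6
```

View pics/w9.png

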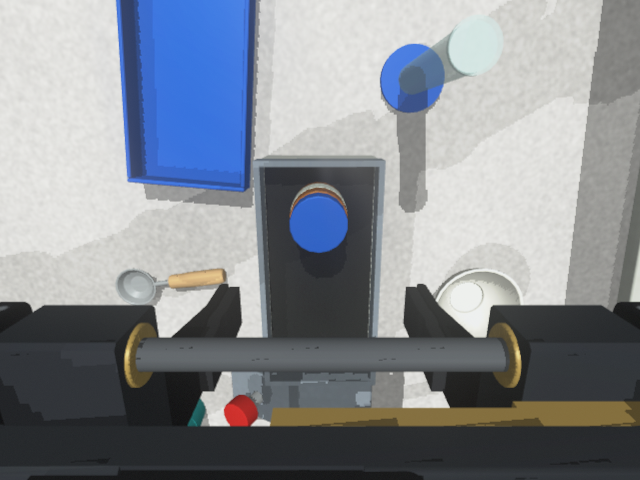

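View pics/t9.png

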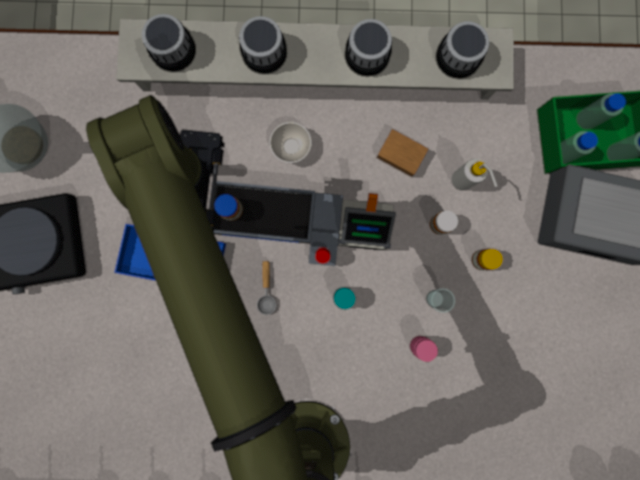

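Blue jar stands on the deck at wrist (319,222); yellow (490,259) and white (447,222) unchanged. To yellow.

```bash
python3 -m handwheel '[[-30,-3,0,0,0,0,-1],[-90,-8,0,0,0,0,-1],[-150,-14,0,0,0,0,-1],[-210,-19,0,0,0,0,-1],[-270,-25,0,0,0,0,-1],[-330,-30,0,0,0,0,-1],[-390,-36,0,0,0,0,-1],[-450,-41,0,0,0,0,-1],[-510,-46,0,0,0,0,-1],[-570,-52,0,0,0,0,-1],[-630,-57,0,0,0,0,-1],[-659,-60,0,0,0,0,-1]]'; python3 -m handwheel '[[0,0,30,0,0,0,-1],[0,0,80,0,0,0,-1],[0,0,130,0,0,0,-1],[0,0,130,0,0,0,-1],[0,0,130,0,0,0,-1]]'
python3 - <<'E'
from h import *
np.set_printoptions(precision=4,suppress=True)
snap('wrist','w10');w=cv2.imread('pics/w10_raw.png');print(caps(w,'yellow',(.4833,-.4465),n='wrist',rad=45))
plan((.4833,-.4465,.049),(.0785,.997,0))
E
```

```text
time: 16.7
position: [0.48, -0.4503, 0.2963]
tool_rot: [-2.308, -2.123, 0.008]
ft_force: [-0.1, 0.6, 0.1]
grip_width: 1.0
time: 17.32
position: [0.4832, -0.4469, 0.1704]
tool_rot: [-2.306, -2.132, 0.004]
ft_force: [0.2, -0.2, 0.2]
grip_width: 1.003
(array([322.3762, 253.7339]), np.int32(4322), (np.int32(76), np.int32(75)), array([ 0.4832, -0.4483,  0.08  ]))
shift mm [  1.2  -0.5 122.6] turn [-0.001  0.002  0.   ] rows>= 2.0
```

View pics/w10.png

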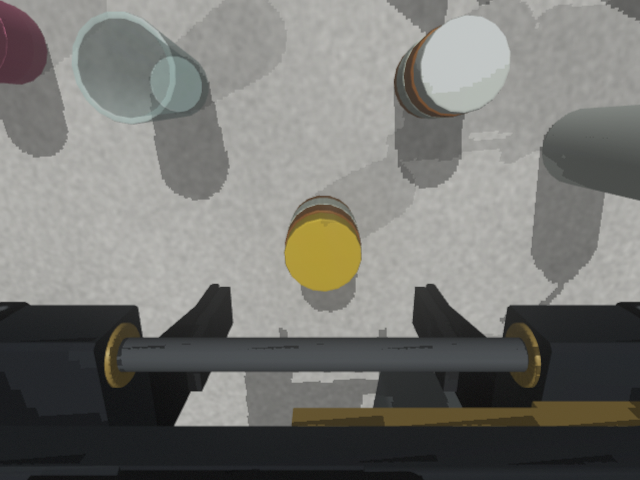

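Yellow cap at (322,254), centred between the fingers. Grip and lift.

```bash
python3 -m handwheel '[[0,0,40,0,0,0,-1],[0,0,85,0,0,0,-1],[0,0,115,0,0,0,-1],[0,0,122,0,0,0,-1],[0,0,122,0,0,0,-0.4],[0,0,122,0,0,0,0.2],[0,0,122,0,0,0,1],[0,0,122,0,0,0,1],[0,0,122,0,0,0,1],[0,0,122,0,0,0,1]]' 25
python3 -m handwheel '[[0,0,-30,0,0,0,1],[0,0,-80,0,0,0,1],[0,0,-140,0,0,0,1],[0,0,-200,0,0,0,1],[0,0,-255,0,0,0,1],[0,0,-255,0,0,0,1]]'
python3 -c "
from h import *
plan(r2w([0,0,.3]),(.0785,.997,0))"
```

```text
time: 18.62
position: [0.483, -0.447, 0.0484]
tool_rot: [-2.306, -2.133, 0.003]
ft_force: [-0.8, 0.8, 5.5]
grip_width: 0.638
time: 19.38
position: [0.4846, -0.4478, 0.3075]
tool_rot: [2.302, 2.128, -0.002]
ft_force: [-0.4, 0.1, -3.6]
grip_width: 0.641
shift mm [579.8  57.6   4.4] turn [0.004 0.006 0.   ] rows>= 9.3
```

```bash
python3 -m handwheel '[[20,2,0,0,0,0,1],[70,7,0,0,0,0,1],[125,12,0,0,0,0,1],[180,18,0,0,0,0,1],[235,23,0,0,0,0,1],[290,29,0,0,0,0,1],[345,34,0,0,0,0,1],[400,40,0,0,0,0,1],[455,45,0,0,0,0,1],[510,51,0,0,0,0,1],[560,56,0,0,0,0,1],[580,58,0,0,0,0,1]]'; python3 -m handwheel '[[0,0,10,0,0,0,1],[0,0,40,0,0,0,1],[0,0,80,0,0,0,1],[0,0,100,0,0,0,1],[0,0,100,0,0,0,1]]';python3 -c "
from h import *
plan(r2w([0,0,.099]),(.0785,.997,0));snap('wrist','w11')"
```

```text
time: 20.88
position: [0.5835, 0.133, 0.2987]
tool_rot: [-2.293, -2.137, 0.01]
ft_force: [-0.0, 0.8, -3.2]
grip_width: 0.63
time: 21.5
position: [0.5839, 0.1239, 0.1985]
tool_rot: [-2.307, -2.127, 0.014]
ft_force: [-0.8, -0.0, -3.7]
grip_width: 0.638
shift mm [ 2.4  4.2 99.4] turn [-0.009  0.004 -0.003] rows>= 1.6
```

View pics/w11.png

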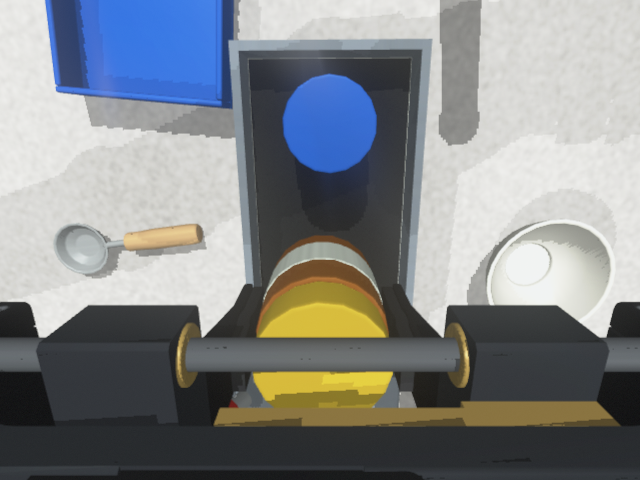

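```bash
python3 -m handwheel '[[2,3,30,0,0,0,1],[2,3,60,0,0,0,1],[2,3,80,0,0,0,1],[2,3,92,0,0,0,1],[2,3,96,0,0,0,1],[2,3,96,0,0,0,1],[2,3,96,0,0,0,1]]'; python3 -c "
from h import *
plan(r2w([0,0,.0985]),(.0785,.997,0))"
```

```text
time: 22.42
position: [0.5895, 0.1291, 0.107]
tool_rot: [-2.306, -2.133, 0.001]
ft_force: [0.1, 0.3, -2.9]
grip_width: 0.636
shift mm [-3.6 -2.   8.5] turn [-0.001  0.     0.001] rows>= 0.2
```

```bash
python3 -m handwheel '[[-2,-1,4,0,0,0,1],[-3,-1,7,0,0,0,1],[-3,-1,8,0,0,0,1],[-3,-1,8,0,0,0,1],[-3,-1,8,0,0,0,1]]'; python3 -c "
from h import *
plan(r2w([0,0,.0985]),(.0785,.997,0));print(ctrl.get_state()['ft_force'])"
```

```text
time: 23.05
position: [0.5875, 0.1256, 0.0984]
tool_rot: [-2.305, -2.132, 0.005]
ft_force: [-3.3, -1.4, 4.2]
grip_width: 0.634
shift mm [ 0.  -0.2 -0.1] turn [-0.003  0.001  0.   ] rows>= 0.0
[-3.27828452 -1.43823205  4.20233137]
```

Contact with the floor (force turned upward). Release and go up.

```bash
python3 -m handwheel '[[0,0,0,0,0,0,0.6],[0,0,0,0,0,0,0],[0,0,0,0,0,0,-0.5],[0,0,0,0,0,0,-0.8],[0,0,0,0,0,0,-0.8],[0,0,-30,0,0,0,-0.8],[0,0,-90,0,0,0,-0.8],[0,0,-150,0,0,0,-0.8],[0,0,-200,0,0,0,-0.8],[0,0,-200,0,0,0,-0.8]]'
python3 - <<'E'
from h import *
np.set_printoptions(precision=4,suppress=True)
snap('wrist','w12')
snap('top','t12'); im=cv2.imread('pics/t12_raw.png')
for c,g in [("white",(.573,-.337))]: print(c,caps(im,c,g,rad=13))
plan((.573,-.337,.30),(-np.sin(.42),np.cos(.42),0))
plan((.573,-.337,.30),(np.sin(.42),np.cos(.42),0))
w=cv2.imread('pics/w10_raw.png')
E
```

```text
time: 24.3
position: [0.5905, 0.1271, 0.3033]
tool_rot: [2.304, 2.131, 0.009]
ft_force: [-0.2, 0.0, -0.9]
grip_width: 0.9
white (array([447.6812, 220.2718]), np.int32(298), (np.int32(20), np.int32(20)), array([ 0.5764, -0.3397,  0.08  ]))
shift mm [-463.    20.8   -1.9] turn [-0.002 -0.    -0.498] rows>= 7.4
shift mm [-463.    20.8   -1.9] turn [-0.002  0.001  0.342] rows>= 7.4
```

View pics/w12.png

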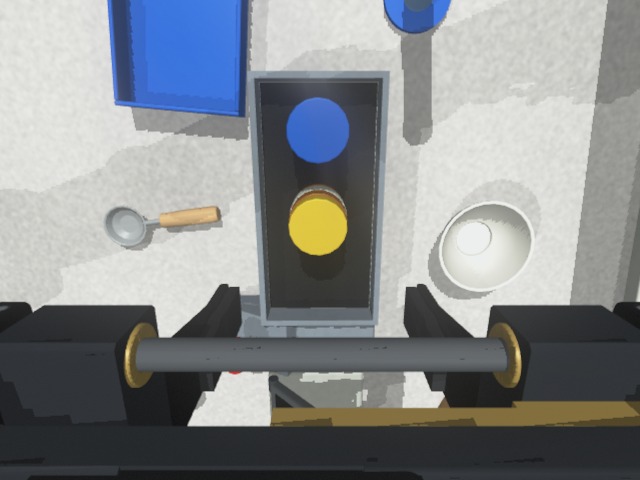

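View pics/t12.png

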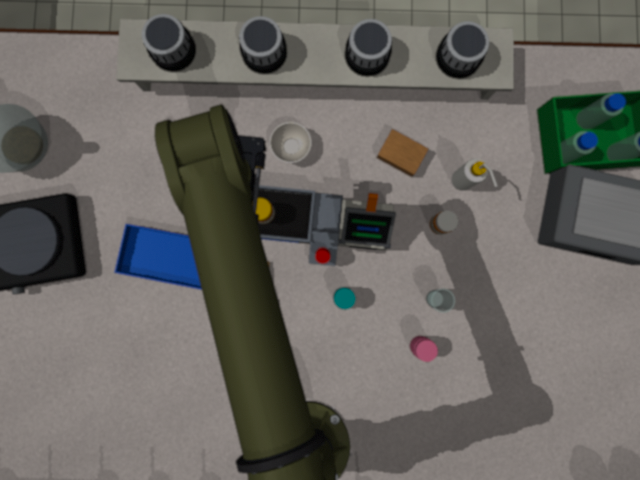

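```bash
python3 -m handwheel '[[-30,1,0,0,0,-0.05,-1],[-80,4,0,0,0,-0.1,-1],[-135,6,0,0,0,-0.15,-1],[-190,9,0,0,0,-0.2,-1],[-245,11,0,0,0,-0.25,-1],[-300,14,0,0,0,-0.3,-1],[-355,16,0,0,0,-0.37,-1],[-410,18,0,0,0,-0.44,-1],[-463,21,0,0,0,-0.498,-1],[-463,21,0,0,0,-0.498,-1],[-463,21,60,0,0,-0.498,-1],[-463,21,100,0,0,-0.498,-1]]'
python3 - <<'E'
from h import *
np.set_printoptions(precision=4,suppress=True)
snap('wrist','w13');snap('scene','s13',(150,130,350,280),4);w=cv2.imread('pics/w13_raw.png')
h=cv2.cvtColor(w,cv2.COLOR_BGR2HSV);print(h[254,322])
E
```

```text
time: 25.9
position: [0.5715, -0.3353, 0.1937]
tool_rot: [-1.705, -2.63, 0.002]
ft_force: [0.2, -0.8, 0.2]
grip_width: 0.997
[ 83   5 201]
```

View pics/w13.png

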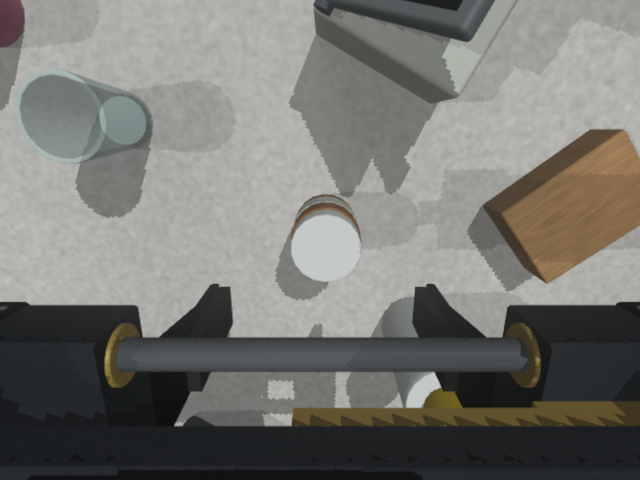

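View pics/s13.png

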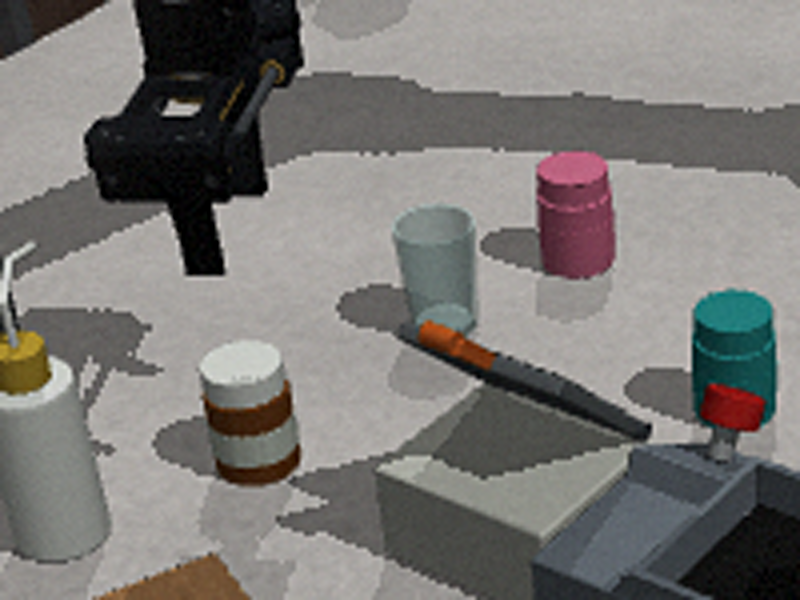

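Run:
```python
from h import *
print(atz('wrist',326,246,.08)); plan((.5735,-.337,.049),(-np.sin(.42),np.cos(.42),0))
```

```text
[ 0.57018599 -0.33335965  0.08      ]
shift mm [ -6.    4.1 141.4] turn [-0.01  -0.012  0.001] rows>= 2.3
```

```bash
python3 -m handwheel '[[-4,3,20,0,0,0,-1],[-4,3,40,0,0,0,-1],[-4,3,40,0,0,0,-1]]'
python3 - <<'E'
from h import *
W=cam('wrist');w=ctrl.get_image('wrist')[:,:,::-1].copy();cv2.imwrite('pics/w14.png',w)
r=caps(w,'white',(.573,-.337),n='wrist',c=W,rad=60);print(r)
plan((.5735,-.337,.049),(-np.sin(.42),np.cos(.42),0))
E
```

```text
time: 26.38
position: [0.5762, -0.3391, 0.1564]
tool_rot: [-1.706, -2.631, 0.003]
ft_force: [-0.5, -0.7, 0.2]
grip_width: 0.998
(array([319.85447465, 258.31232422]), np.int32(13867), (np.int32(121), np.int32(121)), array([ 0.57322702, -0.33819157,  0.08      ]))
shift mm [  3.4  -1.6 108.7] turn [-0.004 -0.002  0.   ] rows>= 1.7
```

View pics/w14.png

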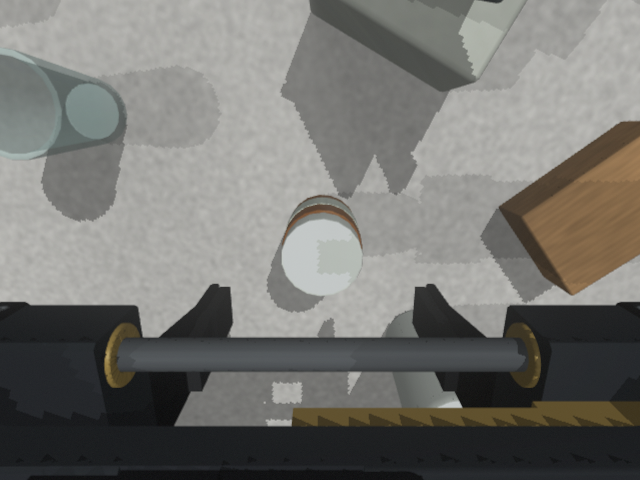

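White cap at (322,257), centred. Descend, grip, lift.

```bash
python3 -m handwheel '[[3,-1,40,0,0,0,-1],[3,-1,80,0,0,0,-1],[3,-1,102,0,0,0,-1],[3,-1,108,0,0,0,-1],[3,-1,108,0,0,0,-0.4],[3,-1,108,0,0,0,0.2],[3,-1,108,0,0,0,1],[3,-1,108,0,0,0,1],[3,-1,108,0,0,0,1],[3,-1,108,0,0,0,1]]' 25
python3 -m handwheel '[[0,0,-30,0,0,0,1],[0,0,-80,0,0,0,1],[0,0,-140,0,0,0,1],[0,0,-200,0,0,0,1],[0,0,-255,0,0,0,1],[0,0,-255,0,0,0,1]]'
python3 -c "
from h import *
plan(r2w([0,-.08,.3]),(.0785,.997,0))"
```

```text
time: 27.68
position: [0.5748, -0.3376, 0.0509]
tool_rot: [-1.709, -2.634, 0.003]
ft_force: [-1.1, 0.5, 4.0]
grip_width: 0.639
time: 28.42
position: [0.5772, -0.3381, 0.3105]
tool_rot: [1.706, 2.63, -0.002]
ft_force: [0.3, -0.7, -2.7]
grip_width: 0.635
shift mm [349.2 160.1   8.7] turn [0.004 0.006 0.499] rows>= 6.1
```

```bash
python3 -m handwheel '[[15,7,0,0,0,0.05,1],[45,21,0,0,0,0.1,1],[85,39,0,0,0,0.17,1],[130,60,0,0,0,0.24,1],[175,80,0,0,0,0.3,1],[220,101,0,0,0,0.36,1],[265,121,0,0,0,0.42,1],[305,140,0,0,0,0.46,1],[335,154,5,0,0,0.499,1],[349,160,8,0,0,0.499,1],[349,160,8,0,0,0.499,1],[349,160,8,0,0,0.499,1]]'; python3 -c "
from h import *
plan(r2w([0,-.08,.16]),(.0785,.997,0))"
```

```text
time: 29.92
position: [0.5792, 0.0442, 0.2966]
tool_rot: [-2.309, -2.128, 0.006]
ft_force: [-0.2, -0.7, -2.6]
grip_width: 0.64
shift mm [  2.2   2.2 136.6] turn [-0.004  0.002 -0.003] rows>= 2.2
```

```bash
python3 -m handwheel '[[2,2,40,0,0,0,1],[2,2,90,0,0,0,1],[2,2,130,0,0,0,1],[2,2,160,0,0,0,1],[2,2,178,0,0,0,1],[2,2,184,0,0,0,1],[2,2,186,0,0,0,1],[2,2,186,0,0,0,1],[2,2,186,0,0,0,1],[2,2,186,0,0,0,1]]'; python3 -c "
from h import *
plan(r2w([0,-.08,.1009]),(.0785,.997,0)); snap('wrist','w15')"
```

```text
time: 31.18
position: [0.581, 0.0484, 0.1116]
tool_rot: [-2.307, -2.131, 0.003]
ft_force: [0.3, 0.2, -1.8]
grip_width: 0.638
shift mm [-2.5  0.3 10.7] turn [-0.002  0.001 -0.   ] rows>= 0.2
```

View pics/w15.png

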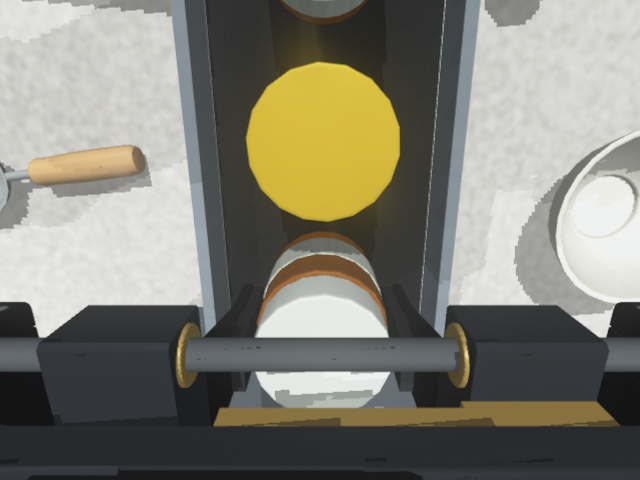

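```bash
python3 -m handwheel '[[-1,0,4,0,0,0,1],[-2,0,8,0,0,0,1],[-2,0,10,0,0,0,1],[-2,0,10,0,0,0,1],[-2,0,10,0,0,0,1]]'; python3 -c "
from h import *
plan(r2w([0,-.08,.1009]),(.0785,.997,0));print(ctrl.get_state()['ft_force'])"
```

```text
time: 31.85
position: [0.5805, 0.0464, 0.101]
tool_rot: [-2.306, -2.131, 0.004]
ft_force: [-0.2, -0.4, -1.5]
grip_width: 0.637
shift mm [-0.4  0.5  0.1] turn [-0.003  0.001 -0.   ] rows>= 0.0
[-0.21524091 -0.35159785 -1.52534962]
```

```bash
python3 -m handwheel '[[0,0,1,0,0,0,1],[0,0,1,0,0,0,0.6],[0,0,1,0,0,0,0],[0,0,1,0,0,0,-0.5],[0,0,1,0,0,0,-0.8],[0,0,1,0,0,0,-0.8],[0,0,-30,0,0,0,-0.8],[0,0,-90,0,0,0,-0.8],[0,0,-150,0,0,0,-0.8],[0,0,-200,0,0,0,-0.8],[0,0,-200,0,0,0,-0.8]]'
python3 - <<'E'
from h import *
np.set_printoptions(precision=4,suppress=True)
snap('wrist','w16')
ax=np.array([-.5,0,.866]);C=np.array([-.0865,-.163,.076])
print(r2w(C))
plan(r2w(C+.13*ax),RM@[.866,0,.5],RM@(-ax))
E
```

```text
time: 33.22
position: [0.5834, 0.047, 0.3062]
tool_rot: [2.304, 2.129, 0.008]
ft_force: [0.2, 0.3, -0.7]
grip_width: 0.902
[ 0.4883 -0.03    0.076 ]
shift mm [ -83.9 -152.6  114.3] turn [-0.409  0.409  1.531] rows>= 8.8
```

View pics/w16.png

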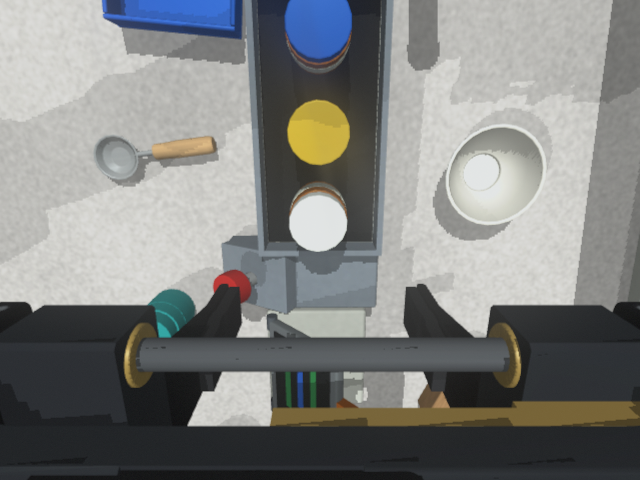

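All three jars are standing on the deck: blue (318,22), yellow (318,132), white (318,220). Now to the knob pre-pose.

```bash
python3 -m handwheel '[[-20,-30,0,-0.04,0.04,0.15,-0.8],[-40,-70,0,-0.08,0.08,0.3,-0.6],[-60,-110,0,-0.12,0.12,0.45,-0.4],[-84,-153,0,-0.16,0.16,0.6,-0.4],[-84,-153,0,-0.2,0.2,0.75,-0.4],[-84,-153,0,-0.24,0.24,0.9,-0.4],[-84,-153,0,-0.28,0.28,1.05,-0.4],[-84,-153,0,-0.32,0.32,1.2,-0.4],[-84,-153,20,-0.36,0.36,1.35,-0.4],[-84,-153,50,-0.409,0.409,1.531,-0.4],[-84,-153,90,-0.409,0.409,1.531,-0.4],[-84,-153,114,-0.409,0.409,1.531,-0.4]]'; python3 -m handwheel '[[0,0,0,0,0,0,-0.4],[0,0,0,0,0,0,-0.4]]'
python3 - <<'E'
from h import *
np.set_printoptions(precision=4,suppress=True)
W=cam('wrist');snap('wrist','w17')
ax=np.array([-.5,0,.866]);C=np.array([-.0865,-.163,.076])
plan(r2w(C+.13*ax),RM@[.866,0,.5],RM@(-ax))
print(proj(None,[r2w(C+.01*ax),r2w(C-.01*ax)],W))
E
```

```text
time: 34.78
position: [0.431, -0.0125, 0.1227]
tool_rot: [-2.894, 0.127, -0.506]
ft_force: [0.2, -0.0, -0.6]
grip_width: 0.703
time: 35.02
position: [0.4339, -0.0123, 0.1269]
tool_rot: [-2.891, 0.121, -0.513]
ft_force: [-0.6, -0.2, 0.5]
grip_width: 0.7
shift mm [ 11.5  -0.5 -62.2] turn [-0.207  0.179 -0.062] rows>= 1.5
[[365.0946 215.1699]
 [368.4458 201.7673]]
```

View pics/w17.png

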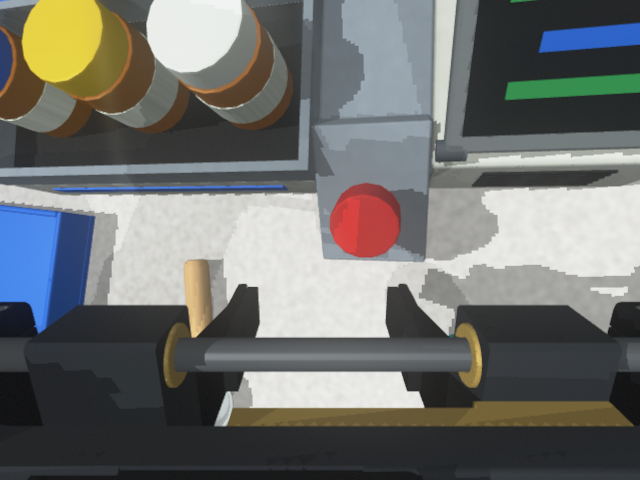

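Run:
```python
from h import *
np.set_printoptions(precision=4,suppress=True)
s=ctrl.get_state();print(s['joint_positions'],s['position'],s['ft_force']);print(RM.T@R.from_rotvec(s['tool_rot']).as_matrix())
```

```text
[-0.0333 -0.3006  0.1713  2.3597 -0.2647  0.7621 -1.3536] [ 0.4344 -0.0127  0.1275] [ 0.6907 -0.1601  0.3849]
[[ 0.9421  0.0307  0.3338]
 [-0.0427 -0.9767  0.2102]
 [ 0.3325 -0.2123 -0.9189]]
```

Joint 2 is at its range limit in this tilted pose, which is too close to the base. The jaws lie along the machine's y axis, so a vertical tool grips the cap just as well. I'll refine the knob position and go vertical.

Run:
```python
from h import *
np.set_printoptions(precision=4,suppress=True)
w=cv2.imread('pics/w17_raw.png');h=cv2.cvtColor(w,cv2.COLOR_BGR2HSV)
print(h[225,367],h[190,365])
m=cv2.inRange(h,(0,150,185),(8,255,255))|cv2.inRange(h,(172,150,185),(180,255,255));y,x=np.nonzero(m);print(x.mean(),y.mean(),x.min(),x.max(),y.min(),y.max(),len(x))
P=tri([("wrist",x.mean(),y.mean()),("top",322.3,255.1)]);print(P,RM.T@(P-RO))
P=tri([("wrist",x.mean(),y.mean()),("top",322.3,255.1),("scene",332.9,230.5)]);print(P,RM.T@(P-RO))
plan((.45,-.03,.22),(.997,-.0785,0))
```

```text
[  0 169 187] [  0 143 148]
361.4035380507343 225.1101468624833 331 395 195 255 2996
[ 0.4804 -0.0287  0.0848] [-0.0945 -0.1624  0.0848]
[ 0.4805 -0.0293  0.0871] [-0.0944 -0.1629  0.0871]
shift mm [ 47.4  -3.5 -82.7] turn [-0.217 -0.342 -0.006] rows>= 2.2
```

```bash
python3 -m handwheel '[[10,-1,-30,-0.05,-0.08,0,-0.4],[30,-2,-60,-0.1,-0.17,0,-0.4],[47,-3,-83,-0.16,-0.26,0,-0.4],[47,-3,-83,-0.217,-0.342,0,-0.4],[47,-3,-83,-0.217,-0.342,0,-0.4],[47,-3,-83,-0.217,-0.342,0,-0.4]]';python3 - <<'E'
from h import *
C=np.array([-.0895,-.163,.0775]); print(r2w(C))
plan(r2w(C+[0,0,.085]),RM@[1,0,0]);print(ctrl.get_state()['joint_positions'])
E
```

```text
time: 35.83
position: [0.4485, -0.0307, 0.2189]
tool_rot: [-3.137, 0.134, 0.002]
ft_force: [-0.4, 0.4, -0.2]
grip_width: 0.702
[ 0.48529326 -0.0297795   0.0775    ]
shift mm [36.7 -3.9 56.3] turn [-0.002  0.001 -0.007] rows>= 1.1
[-1.75902280e-02 -9.50805841e-02  2.65155762e-02  1.94548146e+00
  7.37220522e-04  1.29244966e+00 -1.64762094e+00]
```

```bash
python3 -m handwheel '[[20,-2,0,0,0,-0.007,-0.4],[37,-4,10,0,0,-0.007,-0.4],[37,-4,30,0,0,-0.007,-0.4],[37,-4,56,0,0,-0.007,-0.4],[37,-4,56,0,0,-0.007,-0.4],[37,-4,56,0,0,-0.007,-0.4]]';python3 - <<'E'
from h import *
C=np.array([-.0895,-.163,.0775])
snap('wrist','w18');snap('scene','s18',(230,150,430,300),4)
plan(r2w(C+[0,0,-.005]),RM@[1,0,0])
E
```

```text
time: 36.58
position: [0.486, -0.0294, 0.164]
tool_rot: [-3.138, 0.122, 0.0]
ft_force: [0.1, 0.2, 0.6]
grip_width: 0.701
shift mm [-1.3  0.8 91.8] turn [-0.001 -0.001  0.001] rows>= 1.5
```

View pics/w18.png

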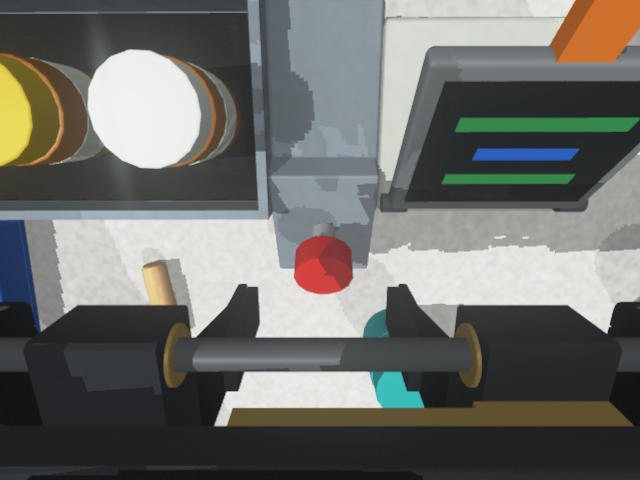

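View pics/s18.png

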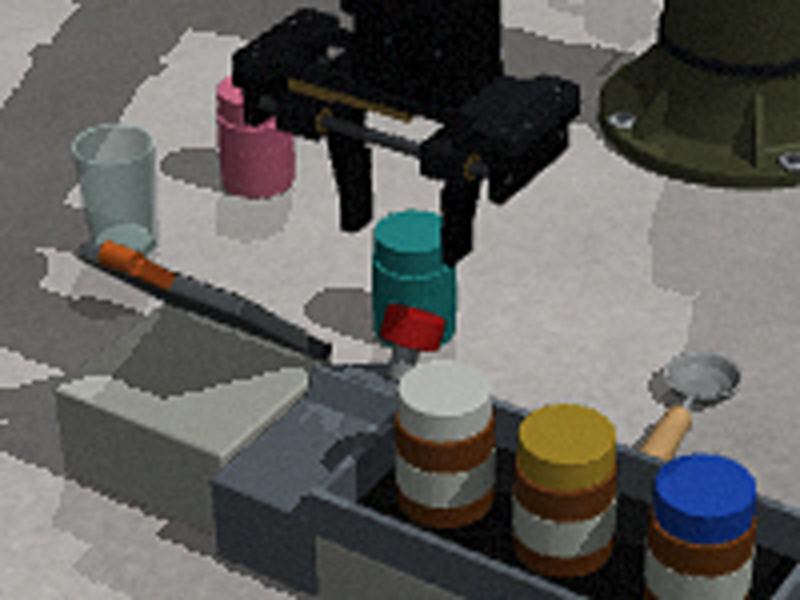

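The knob cap is at (323,264), centred. Descend and grip it.

```bash
python3 -m handwheel '[[-1,0,30,0,0,0,-0.4],[-1,0,60,0,0,0,-0.4],[-1,0,80,0,0,0,-0.4],[-1,0,91,0,0,0,-0.4],[-1,0,91,0,0,0,-0.4],[-1,0,91,0,0,0,0],[-1,0,91,0,0,0,0.4],[-1,0,91,0,0,0,1],[-1,0,91,0,0,0,1],[-1,0,91,0,0,0,1],[-1,0,91,0,0,0,1],[-1,0,91,0,0,0,1]]' 40;python3 - <<'E'
from h import *
C=np.array([-.0895,-.163,.0775])
snap('wrist','w19');snap('scene','s19',(230,150,430,300),4)
plan(r2w(C+[0,0,-.005]),RM@[1,0,0]);print(ctrl.get_state()['ft_force'])
E
```

```text
time: 38.17
position: [0.4851, -0.0297, 0.0723]
tool_rot: [3.139, -0.122, -0.001]
ft_force: [-0.3, -5.0, 4.4]
grip_width: 0.415
shift mm [ 0.2  0.1 -0.2] turn [0.    0.001 0.001] rows>= 0.0
[-0.87661011 -5.12912286  3.93512741]
```

View pics/w19.png

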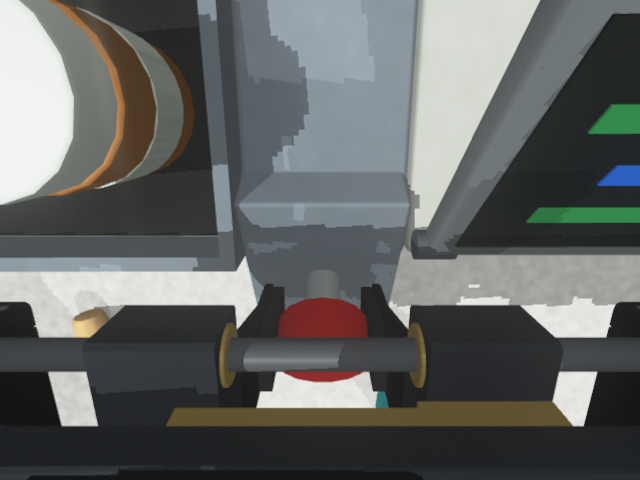

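View pics/s19.png

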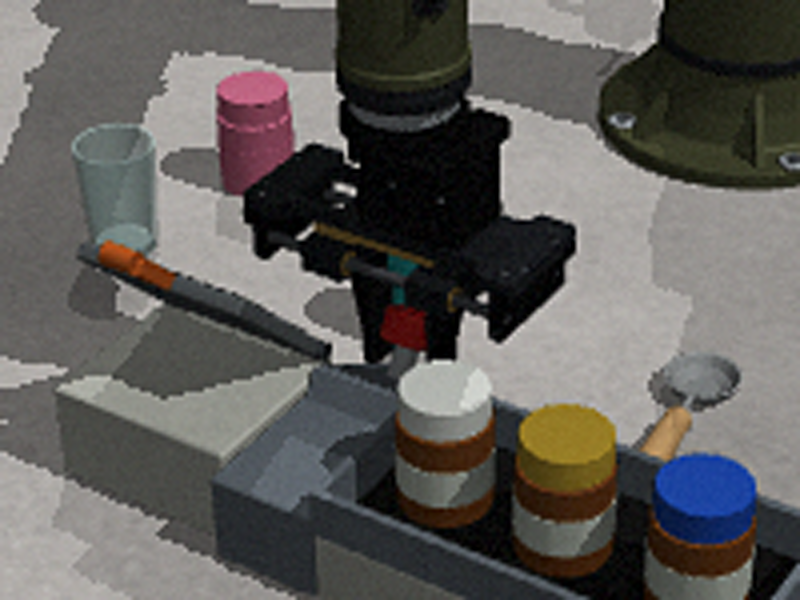

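```bash
python3 -m handwheel '[[-1,0,-1.7,0,0,0,1],[-2,0,-3.5,0,0,0,1],[-3.5,0,-6,0,0,0,1],[-5,0,-8.7,0,0,0,1],[-6.5,0,-11.3,0,0,0,1],[-8,0,-13.9,0,0,0,1],[-8,0,-13.9,0,0,0,1]]';python3 - <<'E'
from h import *
s=ctrl.get_state();C=np.array([-.0895,-.163,.0725]);d=RM.T@(s['position']-RO)-C;print(d,d@[-.5,0,.866],s['ft_force'],s['grip_width'])
E
```

```text
time: 39.15
position: [0.4775, -0.0291, 0.0855]
tool_rot: [3.139, -0.122, 0.0]
ft_force: [2.6, -5.5, -0.9]
grip_width: 0.412
[-7.81252213e-03  7.88487605e-05  1.30243976e-02] 0.015185389398465015 [ 2.6158723  -5.48511993 -0.90428921] 0.4121592522363612
```

```bash
python3 -m handwheel '[[-1,0,-1.7,0,0,0,1],[-1.5,0,-2.6,0,0,0,1],[-2,0,-3.5,0,0,0,1],[-2,0,-3.5,0,0,0,1]]';python3 - <<'E'
from h import *
s=ctrl.get_state();C=np.array([-.0895,-.163,.0725]);d=RM.T@(s['position']-RO)-C;print(d,d@[-.5,0,.866],s['ft_force'],s['grip_width'])
snap('wrist','w20')
E
```

```text
time: 39.65
position: [0.4768, -0.029, 0.0869]
tool_rot: [3.139, -0.121, 0.005]
ft_force: [12.2, -5.1, -21.0]
grip_width: 0.419
[-8.56538449e-03  8.12798961e-05  1.44277202e-02] 0.016777097980128792 [ 12.15541967  -5.08000824 -20.95909005] 0.41923931236068396
```

View pics/w20.png

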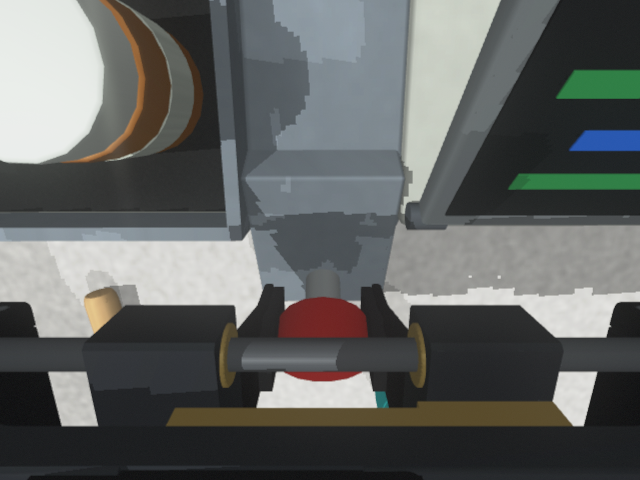

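The force rose to 24 N at about 17–18 mm of travel, so the knob is at its stop. Hold for about 5 s.

```bash
for i in 1 2 3; do python3 -m handwheel '[[0,0,0,0,0,0,1],[0,0,0,0,0,0,1],[0,0,0,0,0,0,1],[0,0,0,0,0,0,1],[0,0,0,0,0,0,1],[0,0,0,0,0,0,1],[0,0,0,0,0,0,1],[0,0,0,0,0,0,1],[0,0,0,0,0,0,1],[0,0,0,0,0,0,1],[0,0,0,0,0,0,1],[0,0,0,0,0,0,1]]' | grep -E 'time|force|position'; done
python3 - <<'E'
from h import *
snap('scene','s21',(230,150,430,300),4)
E
```

```text
time: 41.2
position: [0.4767, -0.0291, 0.0869]
ft_force: [11.8, -6.2, -19.5]
time: 42.7
position: [0.4767, -0.029, 0.0869]
ft_force: [11.9, -5.0, -20.3]
time: 44.2
position: [0.4767, -0.029, 0.0869]
ft_force: [12.1, -6.0, -19.6]
```

View pics/s21.png

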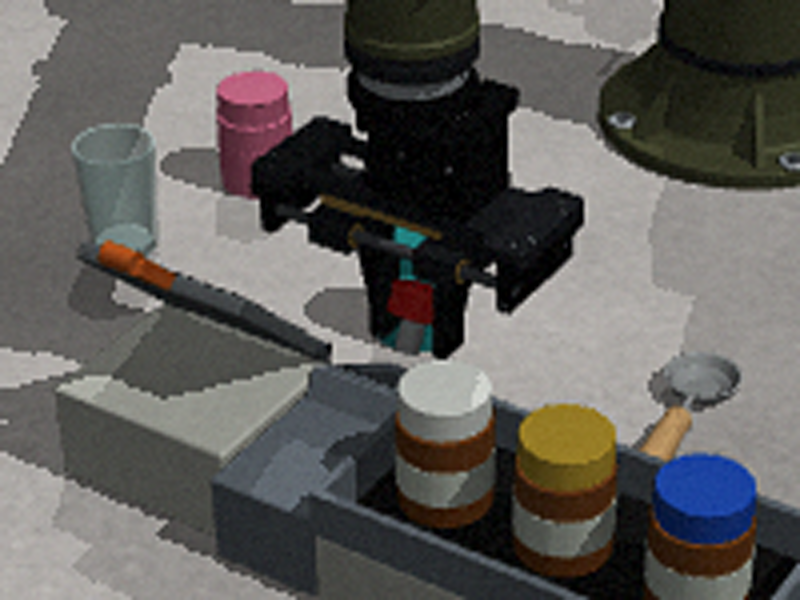

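```bash
python3 -m handwheel '[[1,0,1.7,0,0,0,1],[2.5,0,4.3,0,0,0,1],[4,0,6.9,0,0,0,1],[5.5,0,9.5,0,0,0,1],[7,0,12,0,0,0,1],[8.5,0,14.7,0,0,0,1],[10,0,17.3,0,0,0,1],[10.5,0,18.2,0,0,0,1],[11,0,19,0,0,0,1],[11,0,19,0,0,0,1]]';python3 - <<'E'
from h import *
s=ctrl.get_state();C=np.array([-.0895,-.163,.0725]);d=RM.T@(s['position']-RO)-C;print(d,d@[-.5,0,.866],s['ft_force'],s['grip_width'])
E
```

```text
time: 45.5
position: [0.4859, -0.0297, 0.0709]
tool_rot: [3.139, -0.122, -0.002]
ft_force: [-2.5, -5.2, 8.4]
grip_width: 0.414
[ 0.00058109  0.00010252 -0.00157518] -0.0016546498021506998 [-2.45569993 -5.15346806  8.40187941] 0.41360309562554426
```

```bash
python3 -m handwheel '[[0.5,0,0.9,0,0,0,1],[1,0,1.7,0,0,0,1],[1.25,0,2.2,0,0,0,1],[1.25,0,2.2,0,0,0,1]]';python3 - <<'E'
from h import *
s=ctrl.get_state();C=np.array([-.0895,-.163,.0725]);d=RM.T@(s['position']-RO)-C;print(d,d@[-.5,0,.866],s['ft_force'],s['grip_width'])
E
```

```text
time: 46.0
position: [0.486, -0.0297, 0.0706]
tool_rot: [3.139, -0.122, -0.007]
ft_force: [-10.9, -4.4, 25.7]
grip_width: 0.419
[ 0.00069184  0.00010338 -0.00186529] -0.0019612612423585392 [-10.87310785  -4.40428295  25.67191553] 0.41946385022338833
```

Both stops reached (28 N against the inner one). Release, rise, and check the knob.

```bash
python3 -m handwheel '[[0,0,0,0,0,0,0.5],[0,0,0,0,0,0,0],[0,0,0,0,0,0,-0.4],[0,0,0,0,0,0,-0.4],[0,0,-10,0,0,0,-0.4],[0,0,-40,0,0,0,-0.4],[0,0,-95,0,0,0,-0.4],[0,0,-150,0,0,0,-0.4],[0,0,-210,0,0,0,-0.4],[-30,0,-230,0,0,0,-0.4],[-30,0,-230,0,0,0,-0.4],[-30,0,-230,0,0,0,-0.4]]';python3 - <<'E'
from h import *
np.set_printoptions(precision=4,suppress=True)
snap('wrist','w22');snap('scene','s22',(230,150,430,300),4)
sc=cv2.imread('pics/s22_raw.png');h=cv2.cvtColor(sc,cv2.COLOR_BGR2HSV)[220:242,320:345];m=cv2.inRange(h,(0,180,40),(5,255,255));y,x=np.nonzero(m);print("knob scene",x.mean()+320,y.mean()+220,len(x))
c=cv2.imread('pics/s5_raw.png');print("panel diff",cv2.absdiff(c,sc)[215:240,255:285].mean())
E
```

```text
time: 47.5
position: [0.4575, -0.0269, 0.2976]
tool_rot: [-3.139, 0.121, 0.003]
ft_force: [-0.1, -0.3, -0.3]
grip_width: 0.7
knob scene 332.34375 232.09375 128
panel diff 19.151555555555557
```

View pics/w22.png

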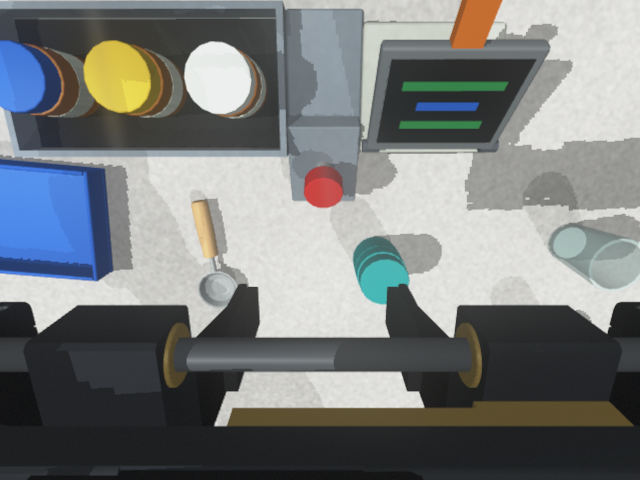

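View pics/s22.png

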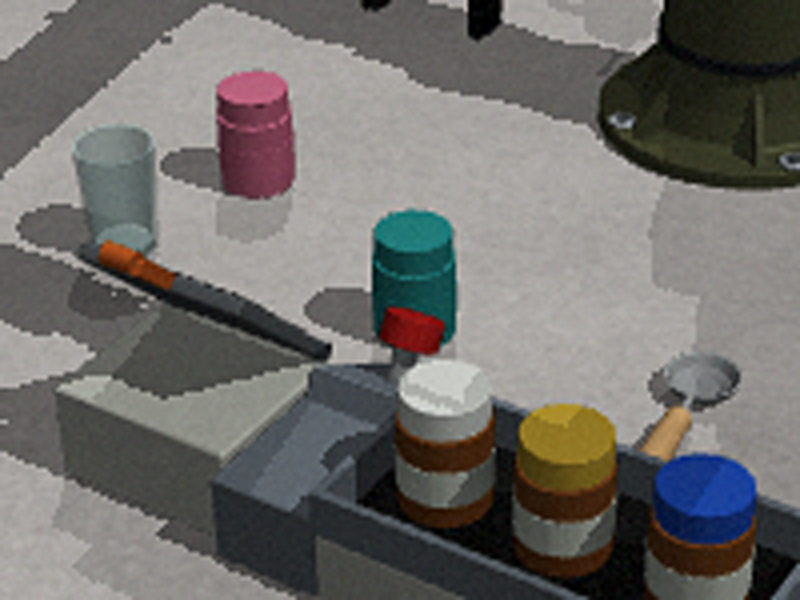

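Knob is in (scene 332,232, as at the start), the panel is unchanged, and the three jars are standing. Next I move to above the deck to view it and pick the blue jar.

Run:
```python
from h import *
plan(r2w([0,.08,.3]),RM@[0,1,0])
```

```text
shift mm [ 117.9 -242.2   -3.4] turn [-0.003  0.003 -1.569] rows>= 8.4
```

```bash
python3 -m handwheel '[[10,-15,-3,0,0,-0.14,-0.5],[22,-40,-3,0,0,-0.29,-0.7],[35,-70,-3,0,0,-0.44,-0.8],[48,-100,-3,0,0,-0.59,-0.8],[61,-130,-3,0,0,-0.74,-0.8],[74,-160,-3,0,0,-0.89,-0.8],[87,-190,-3,0,0,-1.04,-0.8],[100,-215,-3,0,0,-1.19,-0.8],[112,-235,-3,0,0,-1.34,-0.8],[118,-242,-3,0,0,-1.49,-0.8],[118,-242,-3,0,0,-1.569,-0.8],[118,-242,-3,0,0,-1.569,-0.8]]'; python3 -m handwheel '[[0,0,40,0,0,0,-0.8],[0,0,40,0,0,0,-0.8],[0,0,40,0,0,0,-0.8]]';python3 - <<'E'
from h import *
np.set_printoptions(precision=4,suppress=True)
W=cam('wrist');w=ctrl.get_image('wrist')[:,:,::-1].copy();cv2.imwrite('pics/w23.png',w)
print(caps(w,'blue',r2w([0,.08,0]),z=.13,n='wrist',c=W,rad=50))
plan(r2w([0,.08,.099]),RM@[0,1,0])
E
```

```text
time: 49.1
position: [0.5938, 0.2053, 0.2993]
tool_rot: [-2.306, -2.129, 0.005]
ft_force: [0.4, -0.8, -0.3]
grip_width: 0.9
time: 49.48
position: [0.594, 0.2054, 0.2618]
tool_rot: [-2.307, -2.13, 0.001]
ft_force: [0.2, -0.1, 0.3]
grip_width: 0.898
(array([322.0992, 233.315 ]), np.int32(3517), (np.int32(67), np.int32(68)), array([0.5934, 0.2078, 0.13  ]))
shift mm [ -0.5  -0.7 163.6] turn [-0.    -0.002 -0.001] rows>= 2.6
```

View pics/w23.png

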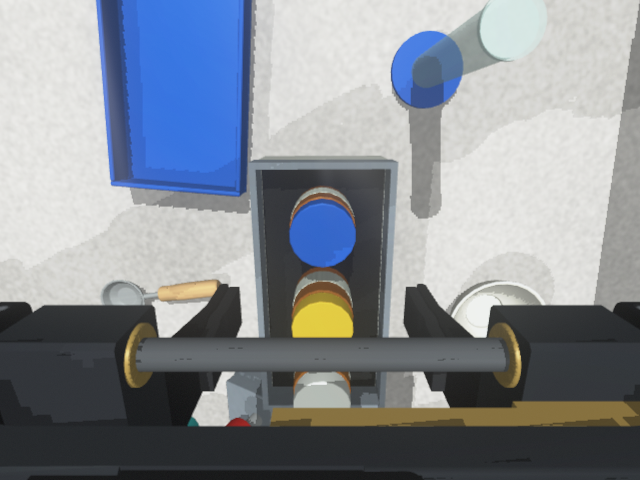

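Blue cap at (322,233), where I placed it. Grip and lift.

```bash
python3 - <<'E'
from h import *
np.set_printoptions(precision=4,suppress=True)
for u,v in ((112,185),(242,194),(250,0),(97,0)): print(atz('wrist',u,v,.035))
E
python3 -m handwheel '[[0,0,40,0,0,0,-0.8],[0,0,90,0,0,0,-0.8],[0,0,140,0,0,0,-0.8],[0,0,158,0,0,0,-0.8],[0,0,163,0,0,0,-0.8],[0,0,163,0,0,0,-0.4],[0,0,163,0,0,0,0.2],[0,0,163,0,0,0,1],[0,0,163,0,0,0,1],[0,0,163,0,0,0,1],[0,0,163,0,0,0,1]]' 25
python3 -m handwheel '[[0,0,-20,0,0,0,1],[0,0,-60,0,0,0,1],[0,0,-110,0,0,0,1],[0,0,-150,0,0,0,1],[0,0,-150,0,0,0,1]]'
python3 - <<'E'
from h import *
plan((.484,.441,.25),(.167,.986,0))
E
```

```text
[0.3862 0.248  0.035 ]
[0.5146 0.2285 0.035 ]
[0.546  0.3972 0.035 ]
[0.4128 0.4079 0.035 ]
time: 50.9
position: [0.5941, 0.2058, 0.0995]
tool_rot: [-2.307, -2.131, -0.002]
ft_force: [-1.1, -1.3, 5.0]
grip_width: 0.638
time: 51.52
position: [0.5955, 0.2062, 0.2531]
tool_rot: [2.306, 2.131, 0.011]
ft_force: [0.2, -0.1, -2.2]
grip_width: 0.642
shift mm [ 225.2 -129.7    3.3] turn [ 0.005 -0.004  0.089] rows>= 4.2
```

```bash
python3 -m handwheel '[[15,-9,0,0,0,0,1],[50,-29,0,0,0,0.03,1],[95,-55,0,0,0,0.06,1],[145,-83,0,0,0,0.089,1],[190,-110,0,0,0,0.089,1],[220,-127,0,0,0,0.089,1],[225,-130,3,0,0,0.089,1],[225,-130,30,0,0,0.089,1],[225,-130,60,0,0,0.089,1],[225,-130,60,0,0,0.089,1],[225,-130,60,0,0,0.089,1]]'
python3 - <<'E'
from h import *
snap('wrist','w24')
plan((.484,.441,.0545),(.167,.986,0))
E
```

```text
time: 52.9
position: [0.482, 0.4397, 0.1889]
tool_rot: [-2.399, -2.026, 0.001]
ft_force: [0.8, 0.0, -1.5]
grip_width: 0.64
shift mm [  0.8   1.7 135.2] turn [-0.001 -0.002 -0.001] rows>= 2.2
```

View pics/w24.png

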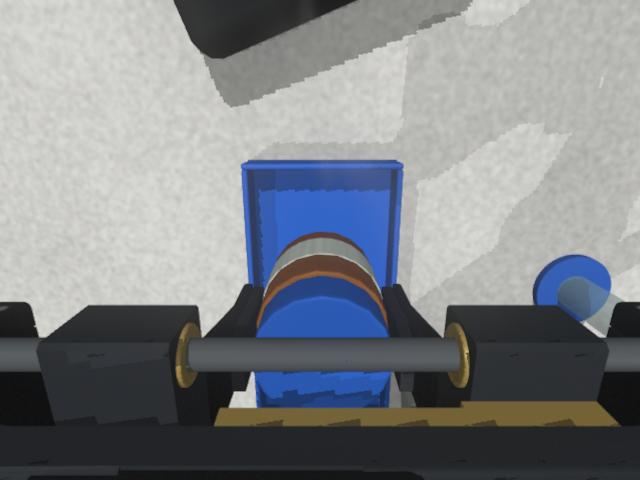

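Tray centred (columns 243–403) around the jar. Lower it.

```bash
python3 - <<'E'
from h import *
a,b=atz('wrist',243,162,.035),atz('wrist',403,162,.035);m=(a+b)/2;print(a,b,m-.13*np.array([.167,.986,0]))
E
python3 -m handwheel '[[1,1,40,0,0,0,1],[1,1,80,0,0,0,1],[1,1,110,0,0,0,1],[1,1,125,0,0,0,1],[1,1,128,0,0,0,1],[1,1,128,0,0,0,1],[1,1,128,0,0,0,1]]'
python3 - <<'E'
from h import *
plan((.484,.441,.0545),(.167,.986,0))
E
```

```text
[0.42896094 0.50473317 0.035     ] [0.5539014  0.48339725 0.035     ] [0.46972117 0.36588521 0.035     ]
time: 53.82
position: [0.4834, 0.4417, 0.0622]
tool_rot: [-2.399, -2.026, -0.003]
ft_force: [0.3, 0.3, -1.1]
grip_width: 0.636
shift mm [-0.6  0.7  7.7] turn [-0.    -0.003 -0.   ] rows>= 0.1
```

```bash
python3 -m handwheel '[[0,0,4,0,0,0,1],[0,0,7,0,0,0,1],[0,0,8,0,0,0,1],[0,0,8,0,0,0,1]]'; python3 -m handwheel '[[0,0,0,0,0,0,1],[0,0,0,0,0,0,0.6],[0,0,0,0,0,0,0],[0,0,0,0,0,0,-0.5],[0,0,0,0,0,0,-0.7],[0,0,0,0,0,0,-0.7],[0,0,-30,0,0,0,-0.7],[0,0,-90,0,0,0,-0.7],[0,0,-150,0,0,0,-0.7],[0,0,-220,0,0,0,-0.7],[0,0,-220,0,0,0,-0.7]]'
python3 - <<'E'
from h import *
np.set_printoptions(precision=4,suppress=True)
snap('wrist','w25')
plan(r2w([0,0,.25]),RM@[0,1,0])
E
```

```text
time: 54.32
position: [0.4827, 0.4411, 0.0545]
tool_rot: [-2.399, -2.026, 0.001]
ft_force: [-2.7, -3.9, 8.5]
grip_width: 0.636
time: 55.7
position: [0.4846, 0.4428, 0.2789]
tool_rot: [-2.398, -2.026, -0.015]
ft_force: [-0.1, 0.2, -0.1]
grip_width: 0.851
shift mm [-294.8  154.6   25.3] turn [ 0.003 -0.006 -0.089] rows>= 5.3
```

View pics/w25.png

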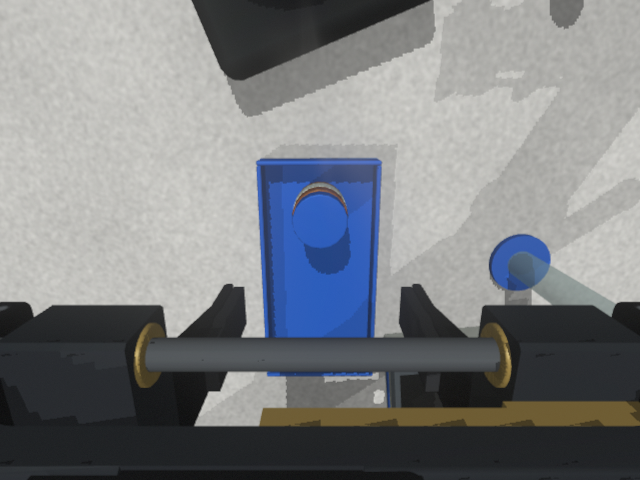

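Blue jar stands upright in the tray (320,218). Next is yellow.

```bash
python3 -m handwheel '[[-30,16,0,0,0,-0.02,-0.8],[-80,42,0,0,0,-0.05,-0.8],[-135,71,0,0,0,-0.089,-0.8],[-190,100,0,0,0,-0.089,-0.8],[-245,128,0,0,0,-0.089,-0.8],[-295,155,10,0,0,-0.089,-0.8],[-295,155,25,0,0,-0.089,-0.8],[-295,155,25,0,0,-0.089,-0.8],[-295,155,25,0,0,-0.089,-0.8]]';python3 - <<'E'
from h import *
np.set_printoptions(precision=4,suppress=True)
W=cam('wrist');w=ctrl.get_image('wrist')[:,:,::-1].copy();cv2.imwrite('pics/w26.png',w)
print(caps(w,'yellow',r2w([0,0,0]),z=.13,n='wrist',c=W,rad=50))
plan(r2w([0,0,.099]),RM@[0,1,0])
E
```

```text
time: 56.88
position: [0.5858, 0.126, 0.2465]
tool_rot: [-2.302, -2.134, 0.002]
ft_force: [0.7, -0.1, -0.5]
grip_width: 0.9
(array([324.7844, 241.3653]), np.int32(3994), (np.int32(70), np.int32(72)), array([0.5869, 0.1265, 0.13  ]))
shift mm [ -0.4   1.6 148.1] turn [-0.002 -0.001  0.003] rows>= 2.4
```

View pics/w26.png

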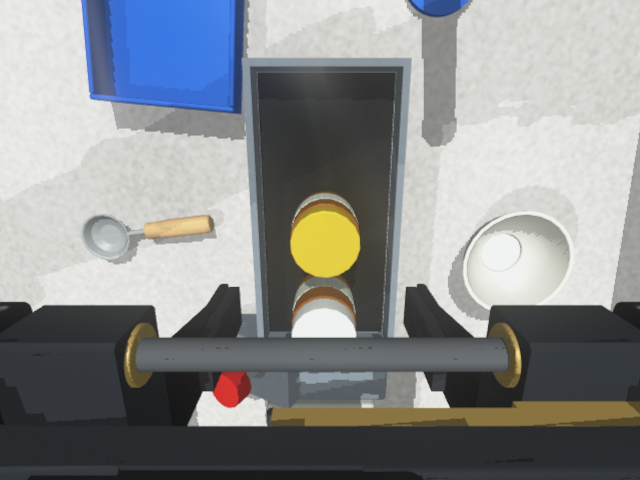

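Yellow cap at (325,241), in place.

```bash
python3 -m handwheel '[[0,1,40,0,0,0,-0.8],[0,1,90,0,0,0,-0.8],[0,1,130,0,0,0,-0.8],[0,1,145,0,0,0,-0.8],[0,1,148,0,0,0,-0.8],[0,1,148,0,0,0,-0.4],[0,1,148,0,0,0,0.2],[0,1,148,0,0,0,1],[0,1,148,0,0,0,1],[0,1,148,0,0,0,1],[0,1,148,0,0,0,1]]' 25
python3 -m handwheel '[[0,0,-20,0,0,0,1],[0,0,-60,0,0,0,1],[0,0,-110,0,0,0,1],[0,0,-150,0,0,0,1],[0,0,-150,0,0,0,1]]'
python3 - <<'E'
from h import *
plan((.471,.364,.25),(.167,.986,0))
E
```

```text
time: 58.3
position: [0.5877, 0.1242, 0.1002]
tool_rot: [-2.307, -2.131, -0.001]
ft_force: [-1.2, 0.3, 6.3]
grip_width: 0.638
time: 58.92
position: [0.5894, 0.1245, 0.2536]
tool_rot: [2.306, 2.131, 0.009]
ft_force: [-0.0, -0.6, -2.5]
grip_width: 0.637
shift mm [ 229.4 -136.9    3.5] turn [ 0.006 -0.003  0.089] rows>= 4.3
```

```bash
python3 -m handwheel '[[15,-9,0,0,0,0,1],[50,-30,0,0,0,0.03,1],[95,-57,0,0,0,0.06,1],[145,-86,0,0,0,0.089,1],[190,-113,0,0,0,0.089,1],[222,-132,0,0,0,0.089,1],[229,-137,3,0,0,0.089,1],[229,-137,30,0,0,0.089,1],[229,-137,60,0,0,0.089,1],[229,-137,60,0,0,0.089,1],[229,-137,60,0,0,0.089,1]]'
python3 - <<'E'
from h import *
snap('wrist','w27')
plan((.471,.364,.0552),(.167,.986,0))
E
```

```text
time: 60.3
position: [0.469, 0.3628, 0.1898]
tool_rot: [-2.399, -2.026, 0.001]
ft_force: [0.0, 0.3, -1.9]
grip_width: 0.642
shift mm [  0.8   1.6 135.3] turn [-0.001 -0.002 -0.001] rows>= 2.2
```

View pics/w27.png

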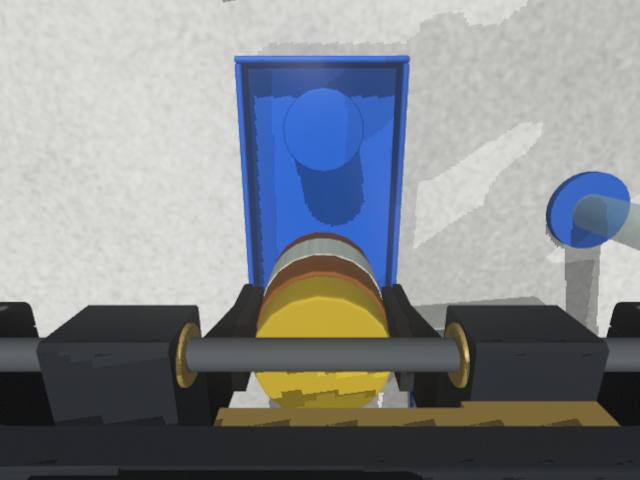

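The held yellow jar is clear of the blue one at (324,130). Lower in two steps, then release.

```bash
python3 -m handwheel '[[1,1,40,0,0,0,1],[1,1,80,0,0,0,1],[1,1,110,0,0,0,1],[1,1,125,0,0,0,1],[1,1,128,0,0,0,1],[1,1,128,0,0,0,1],[1,1,128,0,0,0,1]]'
python3 - <<'E'
from h import *
plan((.471,.364,.0552),(.167,.986,0))
E
```

```text
time: 61.22
position: [0.4707, 0.3647, 0.063]
tool_rot: [-2.399, -2.026, -0.003]
ft_force: [0.4, 1.1, -2.3]
grip_width: 0.637
shift mm [-0.7  0.5  7.8] turn [ 0.    -0.002 -0.   ] rows>= 0.1
```

```bash
python3 -m handwheel '[[0,0,4,0,0,0,1],[0,0,7,0,0,0,1],[0,0,8,0,0,0,1],[0,0,8,0,0,0,1]]'; python3 -m handwheel '[[0,0,0,0,0,0,1],[0,0,0,0,0,0,0.6],[0,0,0,0,0,0,0],[0,0,0,0,0,0,-0.5],[0,0,0,0,0,0,-0.7],[0,0,0,0,0,0,-0.7],[0,0,-30,0,0,0,-0.7],[0,0,-90,0,0,0,-0.7],[0,0,-150,0,0,0,-0.7],[0,0,-220,0,0,0,-0.7],[0,0,-220,0,0,0,-0.7]]'
python3 - <<'E'
from h import *
np.set_printoptions(precision=4,suppress=True)
snap('wrist','w28')
plan(r2w([0,-.08,.25]),RM@[0,1,0])
E
```

```text
time: 61.72
position: [0.4699, 0.3641, 0.0552]
tool_rot: [-2.399, -2.027, 0.001]
ft_force: [-2.2, -3.4, 8.4]
grip_width: 0.635
time: 63.1
position: [0.472, 0.3657, 0.2794]
tool_rot: [-2.399, -2.027, -0.015]
ft_force: [-0.0, 0.2, 0.4]
grip_width: 0.85
shift mm [-296.4  161.4   26.3] turn [ 0.003 -0.005 -0.089] rows>= 5.4
```

View pics/w28.png

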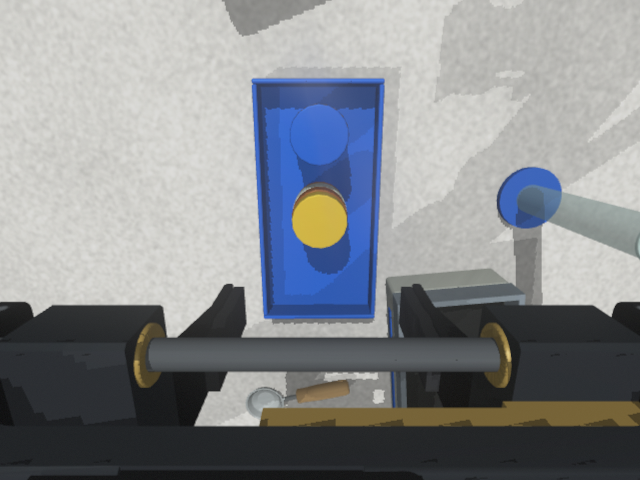

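Yellow upright in the tray at (320,220), blue at (319,135). Now white.

```bash
python3 -m handwheel '[[-30,16,0,0,0,-0.02,-0.8],[-80,43,0,0,0,-0.05,-0.8],[-135,73,0,0,0,-0.089,-0.8],[-190,103,0,0,0,-0.089,-0.8],[-245,133,0,0,0,-0.089,-0.8],[-296,161,10,0,0,-0.089,-0.8],[-296,161,25,0,0,-0.089,-0.8],[-296,161,25,0,0,-0.089,-0.8],[-296,161,25,0,0,-0.089,-0.8],[-296,161,25,0,0,-0.089,-0.8]]';python3 - <<'E'
from h import *
np.set_printoptions(precision=4,suppress=True)
W=cam('wrist');w=ctrl.get_image('wrist')[:,:,::-1].copy();cv2.imwrite('pics/w29.png',w)
print(caps(w,'white',r2w([0,-.08,0]),z=.13,n='wrist',c=W,rad=40))
plan(r2w([0,-.08,.100]),RM@[0,1,0])
E
```

```text
time: 64.4
position: [0.5794, 0.0467, 0.2485]
tool_rot: [-2.303, -2.134, -0.0]
ft_force: [0.8, 0.2, -0.4]
grip_width: 0.904
(array([324.0762, 247.1094]), np.int32(5082), (np.int32(81), np.int32(79)), array([0.5798, 0.0421, 0.13  ]))
shift mm [ -0.5   1.7 148.6] turn [-0.001 -0.001  0.002] rows>= 2.4
```

View pics/w29.png

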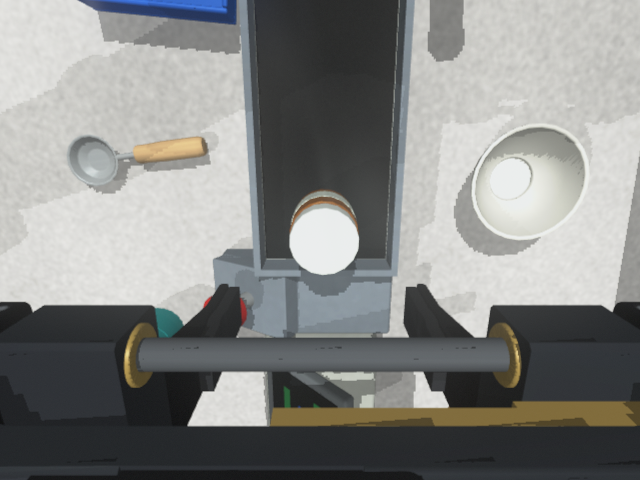

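White cap at (324,239), in place and clear of the knob. Grip and lift.

```bash
python3 -m handwheel '[[0,1,40,0,0,0,-0.8],[0,1,90,0,0,0,-0.8],[0,1,130,0,0,0,-0.8],[0,1,145,0,0,0,-0.8],[0,1,148,0,0,0,-0.8],[0,1,148,0,0,0,-0.4],[0,1,148,0,0,0,0.2],[0,1,148,0,0,0,1],[0,1,148,0,0,0,1],[0,1,148,0,0,0,1],[0,1,148,0,0,0,1]]' 25
python3 -m handwheel '[[0,0,-20,0,0,0,1],[0,0,-60,0,0,0,1],[0,0,-110,0,0,0,1],[0,0,-150,0,0,0,1],[0,0,-150,0,0,0,1]]'
python3 - <<'E'
from h import *
plan((.458,.287,.25),(.167,.986,0))
E
```

```text
time: 65.82
position: [0.5807, 0.0452, 0.1011]
tool_rot: [-2.307, -2.131, -0.001]
ft_force: [-1.5, 0.0, 4.8]
grip_width: 0.636
time: 66.45
position: [0.5821, 0.0452, 0.2531]
tool_rot: [2.306, 2.131, 0.007]
ft_force: [0.1, -0.4, -3.3]
grip_width: 0.638
shift mm [ 231.3 -142.8    2.9] turn [ 0.004 -0.002  0.089] rows>= 4.3
```

```bash
python3 -m handwheel '[[15,-9,0,0,0,0,1],[50,-31,0,0,0,0.03,1],[95,-59,0,0,0,0.06,1],[145,-90,0,0,0,0.089,1],[190,-117,0,0,0,0.089,1],[222,-137,0,0,0,0.089,1],[231,-143,3,0,0,0.089,1],[231,-143,30,0,0,0.089,1],[231,-143,60,0,0,0.089,1],[231,-143,60,0,0,0.089,1],[231,-143,60,0,0,0.089,1]]'
python3 - <<'E'
from h import *
snap('wrist','w30')
plan((.458,.287,.0561),(.167,.986,0))
E
```

```text
time: 67.82
position: [0.4561, 0.2863, 0.1906]
tool_rot: [-2.399, -2.025, 0.001]
ft_force: [0.3, 0.5, -2.1]
grip_width: 0.639
shift mm [  0.4   1.5 135.2] turn [-0.001 -0.001 -0.001] rows>= 2.2
```

View pics/w30.png

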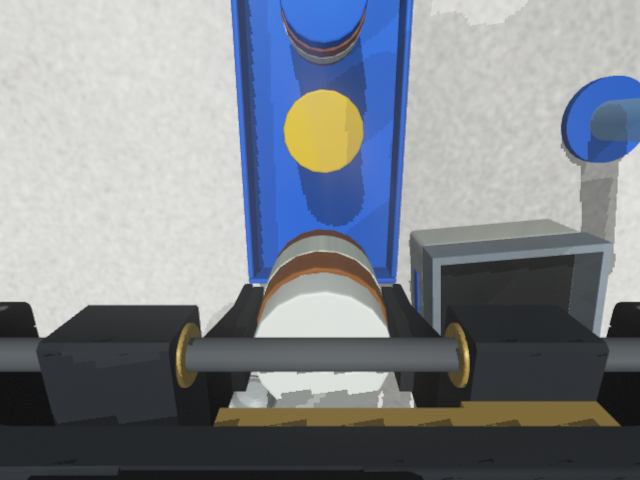

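The tray slot is free. The gripper body will pass 30 mm above the deck's corner. Lower.

```bash
python3 -m handwheel '[[1,1,40,0,0,0,1],[1,1,80,0,0,0,1],[1,1,110,0,0,0,1],[1,1,125,0,0,0,1],[1,1,128,0,0,0,1],[1,1,128,0,0,0,1],[1,1,128,0,0,0,1]]'
python3 - <<'E'
from h import *
plan((.458,.287,.0561),(.167,.986,0))
E
```

```text
time: 68.75
position: [0.4578, 0.2881, 0.0638]
tool_rot: [-2.399, -2.026, -0.003]
ft_force: [-0.0, 0.1, -2.7]
grip_width: 0.633
shift mm [-1.1  0.4  7.7] turn [ 0.    -0.002 -0.   ] rows>= 0.1
```

```bash
python3 -m handwheel '[[0,0,4,0,0,0,1],[0,0,7,0,0,0,1],[0,0,8,0,0,0,1],[0,0,8,0,0,0,1]]'; python3 -m handwheel '[[0,0,0,0,0,0,1],[0,0,0,0,0,0,0.6],[0,0,0,0,0,0,0],[0,0,0,0,0,0,-0.5],[0,0,0,0,0,0,-0.7],[0,0,0,0,0,0,-0.7],[0,0,-30,0,0,0,-0.7],[0,0,-90,0,0,0,-0.7],[0,0,-150,0,0,0,-0.7],[0,0,-220,0,0,0,-0.7],[0,0,-220,0,0,0,-0.7]]'; python3 -m handwheel '[[-20,-30,0,0,0,0,-0.7],[-60,-60,0,0,0,0,-0.7],[-60,-60,0,0,0,0,-0.7],[-60,-60,0,0,0,0,-0.7]]'
python3 - <<'E'
from h import *
snap('wrist','w31');snap('top','t31');snap('scene','s31')
E
```

```text
time: 69.25
position: [0.457, 0.2876, 0.0561]
tool_rot: [-2.399, -2.027, 0.001]
ft_force: [-4.2, -2.7, 9.7]
grip_width: 0.638
time: 70.62
position: [0.4593, 0.2889, 0.2799]
tool_rot: [-2.4, -2.027, -0.014]
ft_force: [0.1, 0.6, -0.1]
grip_width: 0.846
time: 71.12
position: [0.3883, 0.2384, 0.2742]
tool_rot: [-2.399, -2.026, 0.001]
ft_force: [1.3, 0.1, 0.5]
grip_width: 0.851
```

View pics/w31.png

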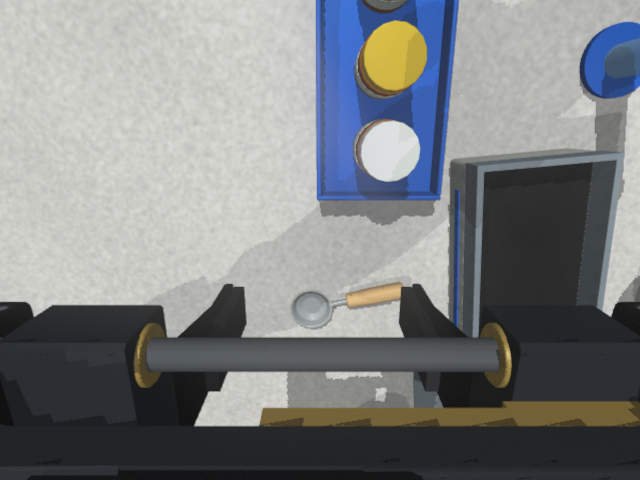

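View pics/t31.png

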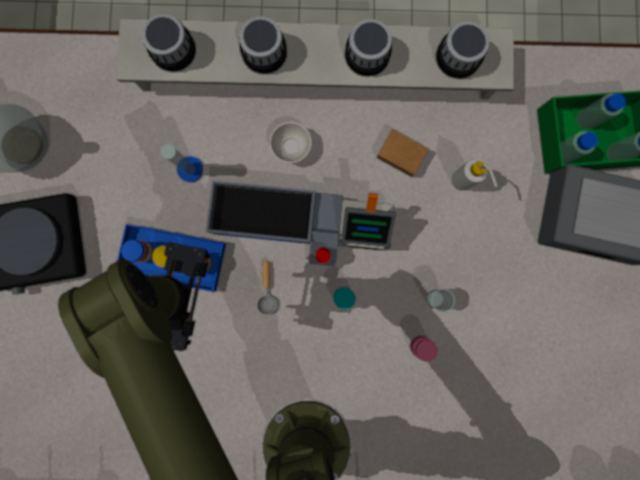

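View pics/s31.png

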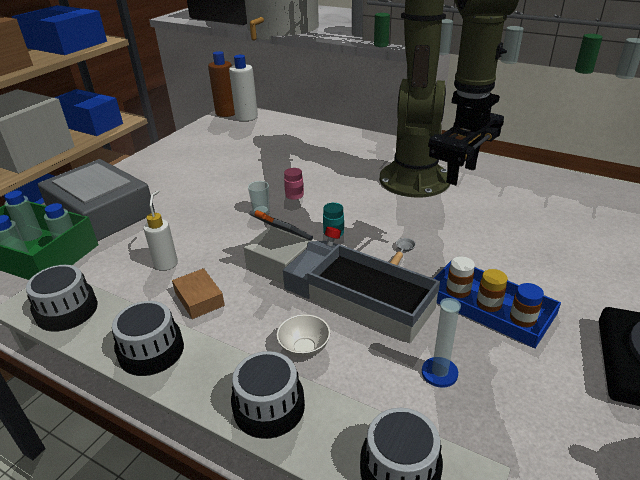

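All three jars stand in the tray: scene white (460,275), yellow (492,290), blue (527,305). The knob is in, the display is tilted, and the bystanders haven't moved. One last numeric check, then I hand in.

Run:
```python
from h import *
a=cv2.imread('pics/s5_raw.png');b=ctrl.get_image('scene')[:,:,::-1].copy();cv2.imwrite('pics/s32.png',b)
def red(i):
    h=cv2.cvtColor(i,cv2.COLOR_BGR2HSV);m=cv2.inRange(h[215:245,315:350],(0,180,40),(5,255,255));y,x=np.nonzero(m);return x.mean()+315,y.mean()+215
def org(i):
    h=cv2.cvtColor(i,cv2.COLOR_BGR2HSV);m=cv2.inRange(h[200:260,240:290],(5,180,40),(18,255,255));y,x=np.nonzero(m);return x.mean()+240,y.mean()+200
print(red(a),red(b),org(a),org(b)); print(ctrl.get_state()['time'])
cv2.imwrite('pics/s32c.png',cv2.resize(b[200:255,240:320],None,fx=10,fy=10,interpolation=cv2.INTER_CUBIC))
```

```text
(np.float64(332.5267175572519), np.float64(231.49618320610688)) (np.float64(332.5983606557377), np.float64(232.10655737704917)) (np.float64(263.3883495145631), np.float64(215.58252427184465)) (np.float64(263.1826923076923), np.float64(215.78846153846155))
71.325
```

View pics/s32c.png

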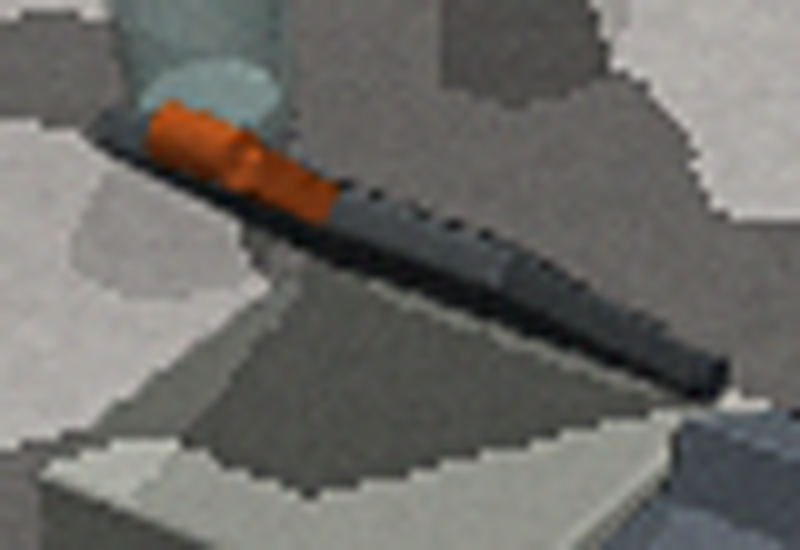

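The panel is unchanged, with its silhouette still fitting about 45°, and the knob is in.

```bash
python3 -c "
from bench import ctrl
print(ctrl.close_job())"
```

```text
the job is handed in; nothing more can be done
None
```

The job is done in the order asked and handed in at about 71 s. I tilted the display and stood the white, yellow and blue jars (jar1, jar2, jar4) on the deck. I then pulled the knob to its stop, held it about 5 s, pushed it fully in, and moved the jars upright into the blue tray.

**Last checks:**
- **Jars:** all three stand in the tray in the final scene picture.
- **Knob:** it met both stops, at about 24 N pulling out and 28 N pushing in. In the last picture the cap is within 1 pixel of where it started.
- **Other things:** the bystanders and the look-alikes looked unmoved.
- **Display:** the measurements disagreed somewhat. The edge silhouette in the scene camera fits about 0.80 rad (45–46°). The top camera alone suggested about 41°, and triangulating the tab gave 42–45°. I trusted the silhouette and left the panel as it was.

**Failed attempt:** the first pose for the knob, tilted along its axis, was too close to the base and took joint 2 to its range limit, so I gripped the knob with the tool vertical instead.

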